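# Tune the toy radio's trimmer

### The job

Take the yellow plastic tuning tool from its wooden stand, seat its blade fully but gently in the slot of the blue toy radio's trimmer, and turn the trimmer with it until the red pointer lines up with the green mark. Do not press or force the trimmer hard, and keep the gripper off the radio. Then put the tool back upright and fully down in its stand and let go, leaving the other toys where they are.

Things in the scene. Friction and masses are not known exactly. Their poses are not given: they have to be found in the camera images.
- radio: Blue plastic toy radio, 110 (its x) by 140 (its y) by 40 mm high, fixed on the bench. Origin: centre of its underside; z up. On its lid a round tuning trimmer (54 mm brass disc, red pointer, white square boss in the middle), a green mark, and a black slatted grille on its +y half. More than 18 N from the tool on the radio or trimmer harms it.
- dial (a point): Nominal trimmer centre at the height of the boss's top at rest, 54 mm above the bench; 22 mm from the radio's centre towards its -y. Axes as the radio's: x points to the green mark. The real trimmer sits off this point by up to 3 mm in the radio's x and up to 3 mm in its y (differs each time, not measured), held there by a stiff rubber mount that yields sideways only at about 10 N.
- trimmer (a joint): Trimmer angle about the vertical, rad, growing anticlockwise from above; 0 = red pointer at the green mark (along +x of dial). Stops at -0.6 and 1.7; begins between 0.6 and 1.2. Resists with about 0.035 N m and stays where left. The blade has 1 mm play each side in the slot, so the trimmer lags the tool by up to about 0.15 rad.
- mark (a point): The green mark on the radio's lid, 38 mm from dial along +x. About the slot: it is in the top of the trimmer's boss (28 by 28 mm, 10 mm high), centred, along the pointer, 19 mm long, 5 mm wide, 7 mm deep, ends closed, edges chamfered 1 mm. Pushed down, the sprung trimmer sinks at most 3.5 mm (about 2 N to start, 4 N at the bottom, then solid).
- tool: Yellow plastic tuning tool, 102 mm long, 40 g, standing blade down in the stand. Origin: on its axis at the underside of its flange; z up along the axis to the handle. Above: round flange 28 mm across, 4 mm thick, then a square handle 16 by 16 mm (faces square to its x and y) from z = 4 to 62 mm. Below: round shank 12 mm across to z = -32 mm, then the blade.
- blade_tip (a point): Middle of the end of the tool's flat blade, on the axis, 40 mm below the tool's origin; axes as the tool's. The blade is 16 mm wide along the tool's x and 3 mm thick along its y.
- stand: Fixed pale wooden block 70 by 70 mm, 52 mm high; origin at the centre of its underside. From its top a square hole, centred, 22 by 22 mm and 46 mm deep takes the tool's blade and shank; the tool's flange rests on the top (52 mm above the bench), blade clear of the hole's floor.
- tower: Bystander: tower of three clear acrylic blocks (one piece), 50 mm square foot, 96 mm high; origin under its centre.
- xylobar: Bystander: wooden xylophone bar lying flat, 150 by 30 by 14 mm, long side along its x; origin under its centre.
- helmet: Bystander: small red doll's helmet, about 94 mm across and 56 mm high; origin under its centre.
- excavator: Bystander: orange toy excavator, about 175 mm long with its arm along its x, 82 mm wide, 100 mm high; origin under its tracks' centre.
Things that resemble listed ones, but are neither listed nor needed, are in the scene too. What is meant by the radio is not pink or turquoise, and is the larger of those in its own colour.

How it is judged:
On the way, in this order (a step that is already met when the one before it is completed fails the run):
1. the tool's blade is seated in the trimmer's slot, its tip at least 5 mm below the trimmer's rest height (z of blade_tip in the frame of dial below -0.005 m and horizontal distance between blade_tip and dial below 0.008 m), for 0.2 s.
2. the pointer is brought to the mark (within 0.08 rad) while the blade is in the slot (value of joint trimmer between -0.08 and 0.08 rad and z of blade_tip in the frame of dial below -0.0035 m and horizontal distance between blade_tip and dial below 0.008 m), for 0.2 s.
At the end, for the whole second after the job is handed in: The trimmer's pointer is within 0.08 rad of the green mark, and the tool stands upright (within 0.08 rad), at rest, in the stand's hole with its flange down on the stand (within 2.5 mm) (value of joint trimmer between -0.08 and 0.08 rad and horizontal distance between tool and stand below 0.007 m and z of tool in the frame of stand between 0.049 and 0.0545 m and angle between tool's own z axis and vertical below 0.08 rad and linear speed of tool below 0.02 m/s); the robot touches nothing.
It fails at once if the tool presses or forces the trimmer or radio with more than 18 N (contact force between tool and radio above 18 N).
It fails at once if the gripper touches the radio or its trimmer (contact force between any of the fingers, the arm and radio above 1 N).
It fails at once if another toy is moved by more than 20 mm (distance of any of tower, xylobar, helmet, excavator from where it was at the start of the episode above 0.02 m).
It also fails if it takes over 67 s, if anything falls off the work surface, if the arm or the gripper's body presses on something with over 40 N, if the wrist force passes 120 N, or if a joint passes its speed limit or range.

### The arm

A 6-joint arm with a two-finger parallel gripper is mounted at the origin on the work surface. World frame = base frame: x ahead of the robot, y to its left, z up, the work surface at z = 0. Lengths are in m, angles in rad, forces in N, time in s.
With the tool pointing down it reaches from about 0.225 to 0.875 m from the base axis. Payload 3.4 kg.
Tool frame: the origin (TCP) lies at the very end of the fingers, on their centre line; the grasp point (between the pads) lies behind it (arm.grip_depth is the z of the grasp point in the tool frame, in m); z points along the fingers, x is the direction in which the jaws open and shut, and the axes are right-handed (so a half turn about z gives the same grasp; the last joint's range is limited). The gripper opens to 85 mm and grips with 20 to 120 N. Pads are 22 mm wide; open, the fingers measure 114 mm over their backs; the gripper's body (76 mm by 85 mm) begins 54 mm behind the grasp point. The pads swing forward as they close: fully open they stand 13 mm farther back than shut.
Start: joints at [1.146, 0.276, 1.505, -0, 1.361, -0.121], TCP at [0.172, 0.549, 0.198] pointing down, gripper open.
Joint ranges: [-2.89, 2.89], [-0.75, 2.08], [0.22, 2.7], [-1.18, 4.32], [0.11, 2.71], [-2.7, 2.7]. Speed limits (rad/s): [2.57, 2.57, 3.14, 3.14, 3.14, 3.14].

### API

Orientations are given as [roll, pitch, yaw] about the fixed x, y, z axes, in that order (R = Rz(yaw) Ry(pitch) Rx(roll)).
In Python, from bench import arm, optics gives the robot as it stands.
- The arm moves only by the tool send_rows, never from a script. Its arguments are lists of equal length, an entry for each row: "translation": the shift along the world's x, y, z in m, a list of three; "angular": the turn, a rotation vector about the world's x, y, z in rad, a list of three. A call has 1 to 20 rows; each row is the pose to reach, as a shift and turn from the pose commanded when the call began; what a row does not reach only later rows make up. A row lasts 1/8 s, in which the tool goes at most 62.5 mm and 10.7 degrees, less where a joint would pass 70% of its speed; a pose out of reach is approached as far as the arm can. A call with a gripper value outside its range is refused whole. "fingers" is the opening, from 0 (shut) to 1 (fully open), set as the call begins (left out, the last holds). The fingers move at their own pace and stop on an object; "squeeze" is the grip in N (left out, the last holds). Time passes only in rows, so rows that repeat a pose let the fingers close. It gives the time, the measured TCP pose, the force and the opening at its end, in the units of the state.
- arm.get_obs(): the state, without advancing time (a new reading comes with each control period).
- optics.read_camera(name): name is "side" or "top"; returns a dict with "pixels" (400x640x3 uint8, blue, green, red), "range_z" (400x640 float32, m along the optical axis (not along the pixel's ray), 0 where there is no reading), "fx", "fy", "cx", "cy" (pixels), "T" (4x4, takes a point from camera to world coordinates). Camera axes: x right, y down, z forward; pixel columns grow to the right and rows downward; lengths in m; the calibration is good to about 2 mm. A picture is of the moment at which its call begins.
- arm.hand_in(): hands the job in, once; it reports no verdict.
The state is a dict: "t": time; "qpos": joint angles; "dq": joint speeds; "tau": joint torques, N m; "tcp_pos": TCP position; "tcp_rot": TCP orientation; "ft_force": force on the tool from outside, world axes, zero at the start; "ft_torque": the same for the moment, N m; "finger_gap": finger opening in m.
Only numpy, scipy, OpenCV 4.12 (cv2) and the standard library are available. Lean on these libraries where they do the work, as an engineer would, in place of code of your own. Each camera call takes 0.05 s, during which the arm holds its last target.

## Working session

There is one attempt and no reset: what is moved stays moved. The work goes in short steps, Python scripts to look and compute and a tool call to move; the robot and the scene stay as the last step left them, time stands still between calls to the robot, and variables do not carry over. Pictures are saved under pics/ and viewed, and the job is handed in when it is done.

Besides the shell and the picture viewer there is one more tool, called after "Emit:" as name(argument=value, ...), one argument or row to a line, values as JSON. send_rows: Moves the arm, as the interface text tells. Its arguments: {"type":"object","properties":{"translation":{"type":"array","items":{"type":"array","items":{"type":"number"}}},"angular":{"type":"array","items":{"type":"array","items":{"type":"number"}}},"fingers":{"type":"number"},"squeeze":{"type":"number"}},"required":["translation","angular"]}

```bash
mkdir -p pics; ls
python3 - <<'E'
from bench import arm, optics
import cv2,numpy as np
o=arm.get_obs();print(o, arm.grip_depth)
for n in("top","side"):
    d=optics.read_camera(n);cv2.imwrite(f"pics/{n}0.png",d["pixels"]);np.savez(f"/tmp/{n}0.npz",**d);print(n,d["fx"],d["cx"],d["cy"],np.round(d["T"],4).tolist())
E
```

```text
pics
{'t': 0.0, 'qpos': array([ 1.14600453e+00,  2.76596904e-01,  1.50614447e+00,  2.11644309e-05,
        1.36068423e+00, -1.20974658e-01]), 'dq': array([ 2.50734585e-04,  6.20414848e-05,  1.19073600e-03,  5.77103516e-04,
       -4.46963092e-04, -1.10532725e-03]), 'tau': array([-4.65656740e-04, -4.16759670e+01, -2.45800155e+01, -5.67284478e-04,
        1.08783631e-02, -1.10865454e-05]), 'tcp_pos': array([0.1717586 , 0.54813073, 0.19683416]), 'tcp_rot': array([-3.14135091e+00,  1.81704925e-03,  1.26697497e+00]), 'ft_force': array([ 0.24683312, -0.40440415,  0.3861957 ]), 'ft_torque': array([ 0.00588336,  0.02867648, -0.01933294]), 'finger_gap': 0.08523846166533926} -0.0187
top 486.37203454266034 324.2584010585731 202.082597410235 [[-0.0999, -0.969, 0.2261, 0.2622], [-0.995, 0.0978, -0.0206, 0.1078], [-0.0021, -0.227, -0.9739, 1.2111], [0.0, 0.0, 0.0, 1.0]]
side 489.81300149342985 324.168203097114 198.46677964323922 [[0.9271, -0.2445, 0.2842, 0.1509], [-0.3748, -0.5947, 0.7112, -0.8752], [-0.0048, -0.7659, -0.643, 0.9144], [0.0, 0.0, 0.0, 1.0]]
```

View pics/top0.png

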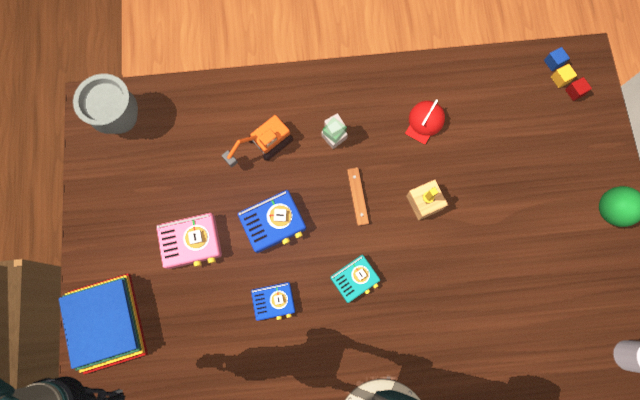

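View pics/side0.png

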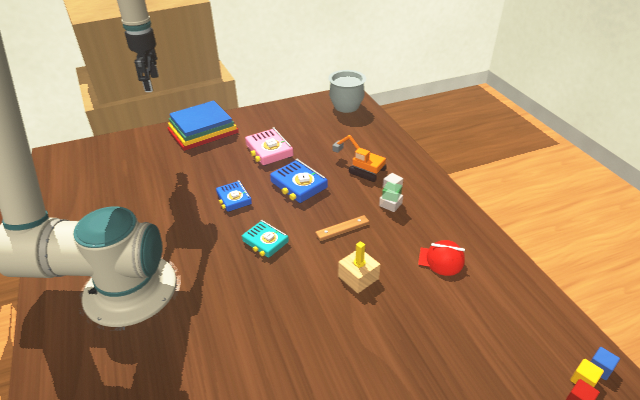

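The larger blue radio is at top (272,222), its dial at (280,216). The stand with the tool is at (428,200). The smaller blue radio at (273,302) is a decoy. I'll zoom in.

Run:
```python
import cv2,numpy as np
t=cv2.imread("pics/top0.png");s=cv2.imread("pics/side0.png")
r=lambda im,x,y,w,h,k:cv2.resize(im[y:y+h,x:x+w],(w*k,h*k),interpolation=cv2.INTER_CUBIC)
a=r(t,230,180,80,75,5);b=r(t,400,170,60,75,5);cv2.imwrite("pics/z1.png",np.hstack([a,b]))
a=r(s,265,150,70,60,5);b=r(s,330,230,60,60,5);cv2.imwrite("pics/z2.png",np.hstack([a,b]))
```

```text
(no output)
```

View pics/z1.png

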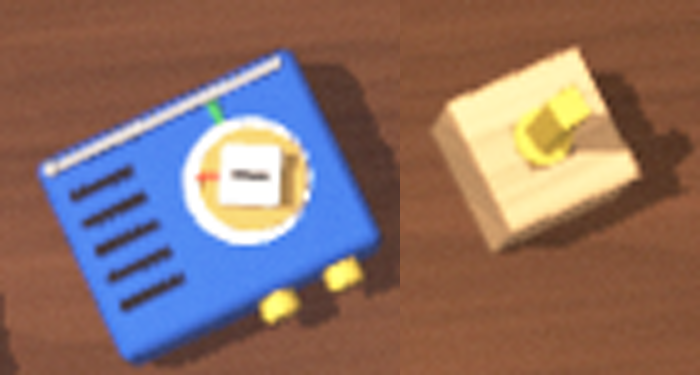

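View pics/z2.png

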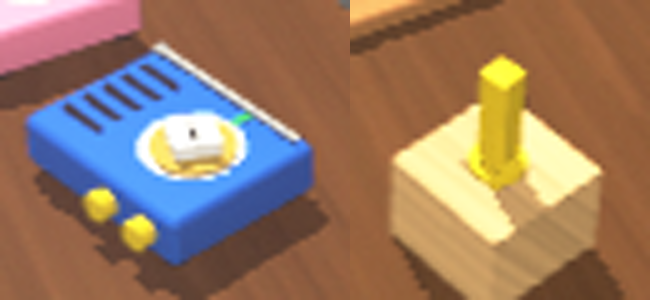

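```bash
cat > h.py <<'E'
import cv2,numpy as np
from bench import arm,optics
def get(n,save=None):
    d=optics.read_camera(n)
    if save: cv2.imwrite(f"pics/{save}.png",d["pixels"])
    return d
def load(f): 
    z=np.load(f); return {k:z[k] for k in z.files}
def cast(d,uv,z):
    uv=np.atleast_2d(np.asarray(uv,float)); T=d["T"]
    r=np.c_[(uv[:,0]-d["cx"])/d["fx"],(uv[:,1]-d["cy"])/d["fy"],np.ones(len(uv))]@T[:3,:3].T
    return T[:3,3]+r*((z-T[2,3])/r[:,2])[:,None]
def proj(d,p):
    p=np.atleast_2d(p); q=(p-d["T"][:3,3])@d["T"][:3,:3]
    return np.c_[q[:,0]/q[:,2]*d["fx"]+d["cx"],q[:,1]/q[:,2]*d["fy"]+d["cy"]]
def cloud(d):
    v,u=np.mgrid[0:400,0:640]; z=d["range_z"]
    c=np.stack([(u-d["cx"])/d["fx"]*z,(v-d["cy"])/d["fy"]*z,z],-1)
    return c@d["T"][:3,:3].T+d["T"][:3,3]
def rect(xy):
    (c,s,a)=cv2.minAreaRect((xy*1000).astype(np.float32)); return np.array(c)/1000,np.array(s),a
E
cat > m.py <<'E'
from h import *
for n,rb,sb in(("top",(232,185,308,255),(405,178,450,222)),("side",(268,155,330,206),(336,236,384,295))):
    d=load(f"/tmp/{n}0.npz"); im=d["pixels"];hsv=cv2.cvtColor(im,cv2.COLOR_BGR2HSV);P=cloud(d)
    H,S,V=[hsv[...,i].astype(int) for i in range(3)]
    def box(b): 
        m=np.zeros((400,640),bool);m[b[1]:b[3],b[0]:b[2]]=1;return m
    R=box(rb);B=box(sb)
    def rep(name,m,z,big=True):
        m=m.astype(np.uint8)
        k,l,st,_=cv2.connectedComponentsWithStats(m)
        if k<2: print(n,name,"none");return
        i=1+np.argmax(st[1:,4]); mm=l==i if big else m>0
        v,u=np.nonzero(mm); xy=cast(d,np.c_[u,v],z)[:,:2]
        pz=P[mm][:,2]; c,s,a=rect(xy)
        print(n,name,"px",len(u),"uv",u.mean().round(1),v.mean().round(1),"cen",c.round(4),"mean",xy.mean(0).round(4),"size",s.round(1),"ang",round(a,1),"depthz",np.percentile(pz,[10,50,90]).round(3), "depthxy",np.median(P[mm][:,:2],axis=0).round(4))
    blue=R&(H>100)&(H<125)&(S>120)
    rep("lid",blue&(np.abs(P[...,2]-.04)<.006),.04)
    white=R&(S<60)&(V>140)
    rep("boss",white&(np.abs(P[...,2]-.054)<.006),.054)
    rep("slot",R&(V<110)&(np.abs(P[...,2]-.051)<.007)&(S<100),.054)
    rep("ring+disc", R&(((S<60)&(V>150))|((H>10)&(H<30))) & (np.abs(P[...,2]-.042)<.006),.042)
    rep("green",R&(H>45)&(H<85)&(S>90),.041)
    rep("red",R&((H<8)|(H>172))&(S>90)&(P[...,2]>.03),.044)
    wood=B&(np.abs(P[...,2]-.052)<.005)
    rep("standtop",wood,.052)
    rep("handletop",B&(P[...,2]>.108),.114)
    yel=B&(H>22)&(H<33)&(S>180)
    rep("flange",yel&(P[...,2]<.062),.056)
E
python3 m.py
```

```text
top lid px 1595 uv 270.8 223.8 cen [0.4994 0.2161] mean [0.4932 0.2187] size [107.3 138.2] ang 21.2 depthz [0.037 0.04  0.043] depthxy [0.4878 0.2278]
top boss px 120 uv 279.6 215.0 cen [0.5109 0.1944] mean [0.5095 0.1944] size [26.9 27.3] ang 84.2 depthz [0.05  0.054 0.057] depthxy [0.509  0.1951]
top slot px 3 uv 258.0 239.0 cen [0.4562 0.2507] mean [0.4562 0.2507] size [4.8 0. ] ang 84.2 depthz [0.044 0.045 0.045] depthxy [0.4577 0.2518]
top ring+disc px 348 uv 278.9 215.9 cen [0.5112 0.1969] mean [0.5102 0.1971] size [59.  62.7] ang 85.2 depthz [0.039 0.043 0.046] depthxy [0.5092 0.1976]
top green px 7 uv 272.6 201.9 cen [0.5468 0.2102] mean [0.5472 0.21  ] size [ 2.5 10.2] ang 85.7 depthz [0.039 0.039 0.043] depthxy [0.5475 0.2094]
top red px 2 uv 269.5 215.0 cen [0.5142 0.2198] mean [0.5142 0.2198] size [2.4 0. ] ang -95.8 depthz [0.041 0.042 0.043] depthxy [0.5146 0.22  ]
top standtop px 675 uv 427.9 198.8 cen [ 0.5155 -0.171 ] mean [ 0.514  -0.1702] size [70.4 72.1] ang 18.5 depthz [0.049 0.052 0.055] depthxy [ 0.5117 -0.1681]
top handletop px 50 uv 433.1 191.7 cen [ 0.5163 -
[... 794 characters left out ...]
size [12.9  3.8] ang 17.9 depthz [0.04  0.041 0.043] depthxy [0.5484 0.211 ]
side red px 16 uv 271.6 156.1 cen [0.4634 0.3369] mean [0.4619 0.3375] size [25.9 11.2] ang 9.0 depthz [0.031 0.034 0.037] depthxy [0.4655 0.3511]
side standtop px 571 uv 359.0 265.3 cen [ 0.5189 -0.1738] mean [ 0.5165 -0.179 ] size [73.8 73.6] ang 18.7 depthz [0.05  0.052 0.055] depthxy [ 0.5123 -0.1818]
side handletop px 46 uv 360.5 244.8 cen [ 0.5201 -0.1741] mean [ 0.5198 -0.174 ] size [18.7 16.3] ang 30.5 depthz [0.11  0.113 0.116] depthxy [ 0.5198 -0.1734]
side flange px 53 uv 359.0 263.5 cen [ 0.5163 -0.177 ] mean [ 0.517  -0.1772] size [22.5 24.9] ang 50.7 depthz [0.053 0.057 0.059] depthxy [ 0.5152 -0.1781]
```

Emit:
send_rows(
  translation=[
    [0.346,-0.72,0.0],
    [0.346,-0.72,0.0],
    [0.346,-0.72,0.0],
    [0.346,-0.72,0.0],
    [0.346,-0.72,0.0],
    [0.346,-0.72,0.0],
    [0.346,-0.72,0.0],
    [0.346,-0.72,0.0],
    [0.346,-0.72,0.0],
    [0.346,-0.72,0.0],
    [0.346,-0.72,0.0],
    [0.346,-0.72,0.0],
    [0.346,-0.72,0.0],
    [0.346,-0.72,0.0],
    [0.346,-0.72,0.0],
    [0.346,-0.72,0.0],
  ],
  angular=[
    [0,0,-0.8],
    [0,0,-0.8],
    [0,0,-0.8],
    [0,0,-0.8],
    [0,0,-0.8],
    [0,0,-0.8],
    [0,0,-0.8],
    [0,0,-0.8],
    [0,0,-0.8],
    [0,0,-0.8],
    [0,0,-0.8],
    [0,0,-0.8],
    [0,0,-0.8],
    [0,0,-0.8],
    [0,0,-0.8],
    [0,0,-0.8],
  ],
  fingers=1.0,
)

```text
t: 2.1
tcp_pos: [0.5173, -0.17, 0.1977]
tcp_rot: [-3.141, 0.0, 0.468]
ft_force: [0.3, -0.2, 0.7]
finger_gap: 0.0852
```

Run:
```python
from h import *
t=get("top");s=get("side");print(arm.get_obs()["tcp_pos"],arm.get_obs()["tcp_rot"])
a=t["pixels"][130:250,370:490];b=s["pixels"][190:310,300:420]
cv2.imwrite("pics/g1.png",np.hstack([cv2.resize(x,(400,400),interpolation=cv2.INTER_CUBIC) for x in(a,b)]))
```

```text
[ 0.51759322 -0.17005787  0.19800085] [-3.14154702e+00 -2.50560467e-04  4.68460670e-01]
```

View pics/g1.png

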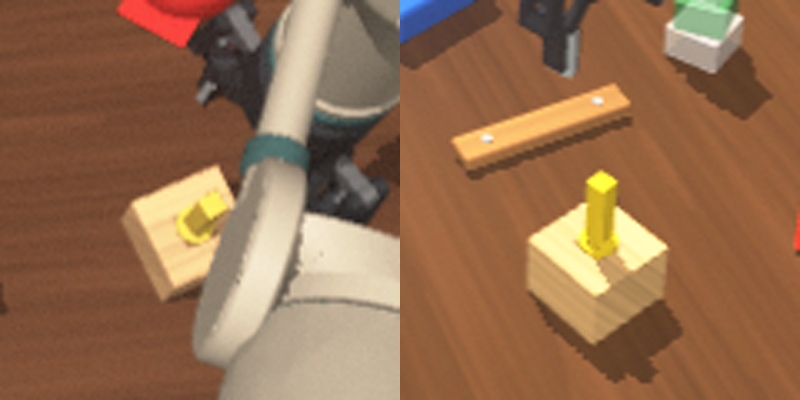

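Run:
```python
from h import *
o=arm.get_obs();p=o["tcp_pos"];a=o["tcp_rot"][2]
x=np.array([np.cos(a),np.sin(a),0])
for n in("top","side"):
    d=load(f"/tmp/{n}0.npz")
    for q in(p,p+x*.0426+[0,0,.013],p-x*.0426+[0,0,.013]): print(n,proj(d,q).round(0))
```

```text
top [[441. 181.]]
top [[431. 164.]]
top [[455. 196.]]
side [[360. 217.]]
side [[373. 203.]]
side [[348. 222.]]
```

Emit:
send_rows(
  translation=[
    [0,0,-0.06],
    [0,0,-0.1],
    [0,0,-0.12],
    [0,0,-0.132],
    [0,0,-0.132],
    [0,0,-0.132],
  ],
  angular=[
    [0,0,0],
    [0,0,0],
    [0,0,0],
    [0,0,0],
    [0,0,0],
    [0,0,0],
  ],
)

```text
t: 2.95
tcp_pos: [0.5189, -0.1715, 0.0669]
tcp_rot: [3.14, -0.001, 0.467]
ft_force: [1.0, -0.1, -0.2]
finger_gap: 0.0852
```

Run:
```python
from h import *
t=get("top");s=get("side")
a=t["pixels"][130:250,370:490];b=s["pixels"][190:310,300:420]
cv2.imwrite("pics/g2.png",np.hstack([cv2.resize(x,(400,400),interpolation=cv2.INTER_CUBIC) for x in(a,b)]))
```

```text
(no output)
```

View pics/g2.png

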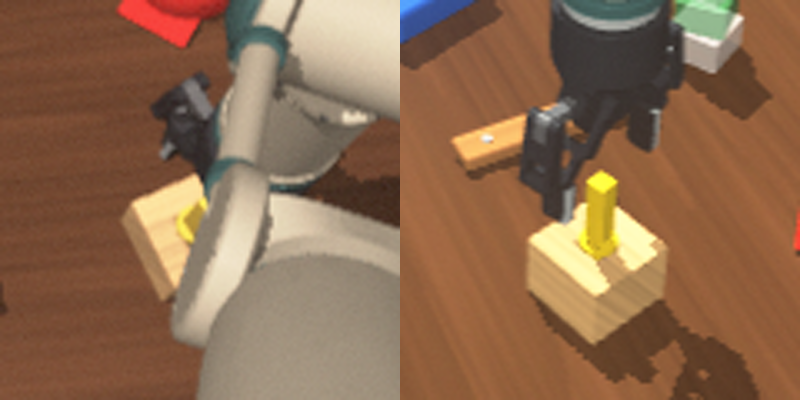

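Run:
```python
from h import *
s=get("side");P=cloud(s);hsv=cv2.cvtColor(s["pixels"],cv2.COLOR_BGR2HSV)
o=arm.get_obs();p=o["tcp_pos"];a=o["tcp_rot"][2];c,si=np.cos(a),np.sin(a)
m=np.zeros((400,640),bool);m[215:260,335:382]=1
m&=(P[...,2]>.07)&(hsv[...,1]<110)
q=P[m]-p; L=np.c_[q[:,0]*c+q[:,1]*si,-q[:,0]*si+q[:,1]*c,q[:,2]]
v,u=np.nonzero(m)
for sg in(-1,1):
    k=(L[:,0]*sg>10e-3)&(L[:,2]<.05)&(abs(L[:,0])<.08)
    print(sg,k.sum(),"min z",np.percentile(L[k,2],[0,2,5]).round(3))
    for lo in np.arange(0,.05,.01):
        kk=k&(L[:,2]>=lo)&(L[:,2]<lo+.01)
        if kk.sum()>3: print(lo.round(2),kk.sum(),"x",np.percentile(L[kk,0],[5,50,95]).round(3),"y",np.percentile(L[kk,1],[5,50,95]).round(3))
```

```text
-1 1 min z [0.048 0.048 0.048]
1 4 min z [0.047 0.047 0.047]
0.04 4 x [0.043 0.046 0.046] y [-0.001  0.001  0.003]
```

Run:
```python
from h import *
s=get("side");P=cloud(s);hsv=cv2.cvtColor(s["pixels"],cv2.COLOR_BGR2HSV)
o=arm.get_obs();p=o["tcp_pos"];a=o["tcp_rot"][2];c,si=np.cos(a),np.sin(a)
for (u,v) in [(348,253),(348,248),(350,244),(347,238),(375,232),(376,227),(374,222),(360,246),(360,255)]:
    q=P[v,u]-p; print((u,v),hsv[v,u],P[v,u].round(3),"local",np.round([q[0]*c+q[1]*si,-q[0]*si+q[1]*c,q[2]],3))
```

```text
(348, 253) [11 34 82] [ 0.477 -0.2    0.129] local [-0.05  -0.006  0.063]
(348, 248) [13 53 68] [ 0.475 -0.201  0.147] local [-0.052 -0.007  0.081]
(350, 244) [ 8 46 67] [ 0.478 -0.204  0.161] local [-0.051 -0.011  0.094]
(347, 238) [10 50 61] [ 0.468 -0.211  0.189] local [-0.063 -0.012  0.122]
(375, 232) [16 34 82] [ 0.563 -0.16   0.127] local [ 0.045 -0.01   0.06 ]
(376, 227) [ 19  20 100] [ 0.564 -0.16   0.142] local [ 0.046 -0.01   0.075]
(374, 222) [10 48 64] [ 0.561 -0.155  0.154] local [ 0.045 -0.004  0.088]
(360, 246) [ 30 185 255] [ 0.516 -0.178  0.115] local [-0.005 -0.005  0.049]
(360, 255) [ 24 211 210] [ 0.517 -0.18   0.087] local [-0.005 -0.006  0.02 ]
```

Run:
```python
from h import *
s=get("side");P=cloud(s);p=arm.get_obs()["tcp_pos"];print(p)
im=cv2.resize(s["pixels"][200:275,320:400],None,fx=8,fy=8,interpolation=cv2.INTER_NEAREST)
a=arm.get_obs()["tcp_rot"][2];x=np.array([np.cos(a),np.sin(a),0])
for q in(p,p+[0,0,.0187],p+x*.0426+[0,0,.013],p-x*.0426+[0,0,.013],p-x*.0426+[0,0,.06]):
    u=(proj(s,q)[0]-[320,200])*8+4; cv2.circle(im,tuple(u.astype(int).tolist()),4,(255,0,255),-1)
cv2.imwrite("pics/g3.png",im)
for v in range(236,262,2): print(v,[round(float(P[v,u,2]),3) for u in range(342,380,2)])
```

```text
[ 0.51842908 -0.17150486  0.0664026 ]
236 [0.191, 0.195, 0.197, 0.19, -0.001, 0.179, 0.177, 0.177, 0.173, 0.0, -0.0, 0.003, 0.003, 0.003, 0.001, -0.001, -0.001, 0.001, -0.003]
238 [0.188, 0.189, 0.192, 0.185, 0.001, 0.174, 0.172, 0.001, 0.003, -0.001, 0.002, 0.003, -0.0, 0.001, 0.001, 0.001, 0.0, -0.0, -0.004]
240 [0.914, 0.188, 0.185, 0.179, 0.167, 0.168, 0.168, 0.001, -0.002, 0.0, -0.0, -0.0, 0.003, -0.0, 0.003, 0.004, -0.001, 0.001, 0.0]
242 [0.17, 0.181, 0.18, 0.166, 0.168, 0.163, 0.002, -0.0, -0.003, 0.113, 0.115, -0.001, 0.002, 0.001, 0.003, 0.003, 0.003, -0.001, 0.001]
244 [0.171, 0.176, 0.173, 0.161, 0.163, 0.16, -0.001, 0.003, 0.113, 0.114, 0.116, 0.113, 0.001, 0.001, 0.002, 0.0, -0.001, 0.002, 0.004]
246 [0.167, 0.172, 0.168, 0.152, 0.156, 0.146, 0.001, 0.109, 0.112, 0.114, 0.118, 0.11, 0.001, 0.0, 0.0, -0.0, 0.002, -0.001, 0.001]
248 [0.16, 0.164, 0.165, 0.147, 0.145, 0.143, -0.004, 0.098, 0.108, 0.111, 0.106, 0.107, -0.001, 0.002, -0.0, 0.001, -0.002, 0.002, -0.002]
250 [-0.002, 0.135, 0.142, 0.138, 0.139, 0.135, 0.001, 0.097, 0.101, 0.106, 0.101, 0.094, -0.001, 0.001, 0.001, -0.002, 0.001, 0.004, 0.001]
252 [0.001, 0.13, 0.136, 0.138, 0.133, 0.128, 0.052, 0.091, 0.094, 0.1, 0.095, 0.09, 0.001, 0.004, -0.0, 0.002, 0.004, -0.0, 0.001]
254 [0.002, 0.125, 0.129, 0.127, 0.126, 0.126, 0.051, 0.084, 0.085, 0.089, 0.088, 0.083, 0.054, -0.0, 0.001, -0.003, -0.002, -0.0, -0.0]
256 [-0.001, 0.001, 0.001, 0.12, 0.12, 0.053, 0.052, 0.077, 0.084, 0.085, 0.083, 0.073, 0.051, 0.052, 0.052, -0.0, 0.0, 0.0, 0.002]
258 [-0.0, 0.051, 0.051, 0.053, 0.053, 0.055, 0.054, 0.069, 0.072, 0.078, 0.076, 0.071, 0.054, 0.055, 0.054, 0.054, 0.003, -0.002, -0.001]
260 [0.05, 0.055, 0.054, 0.052, 0.054, 0.055, 0.056, 0.063, 0.069, 0.074, 0.069, 0.061, 0.052, 0.054, 0.049, 0.05, 0.05, -0.001, -0.002]
```

View pics/g3.png

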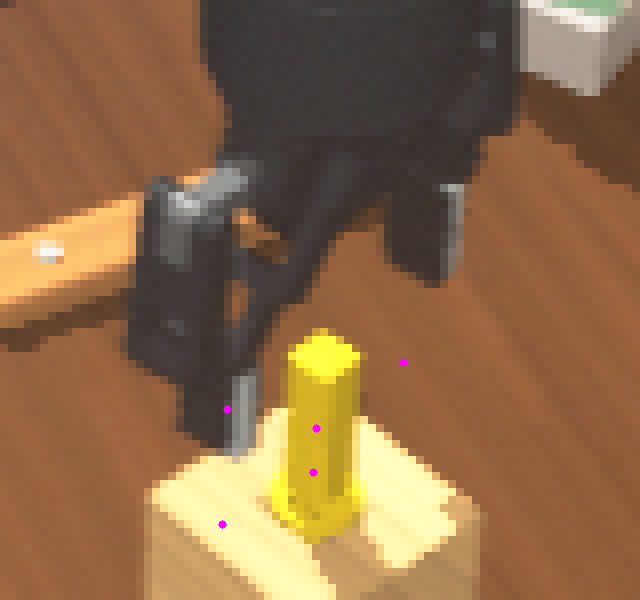

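Run:
```python
from h import *
s=get("side");P=cloud(s);p=arm.get_obs()["tcp_pos"];o=arm.get_obs();a=o["tcp_rot"][2];c,si=np.cos(a),np.sin(a)
for u in(350,358,366,374):
  for v in range(190,258,3):
    q=P[v,u]-p
    if P[v,u,2]>.06 and P[v,u,2]<.5: print((u,v),s["pixels"][v,u],np.round([q[0]*c+q[1]*si,-q[0]*si+q[1]*c,q[2]],3))
print(o["qpos"])
```

```text
(350, 190) [87 92 68] [-0.033  0.008  0.223]
(350, 193) [140 146 145] [-0.029  0.011  0.211]
(350, 196) [59 60 63] [-0.032  0.008  0.207]
(350, 199) [56 55 60] [-0.035  0.005  0.202]
(350, 202) [53 53 58] [-0.038  0.003  0.197]
(350, 205) [56 56 62] [-0.037  0.003  0.189]
(350, 208) [55 56 61] [-0.036  0.003  0.18 ]
(350, 211) [55 55 61] [-0.038  0.002  0.173]
(350, 214) [54 56 61] [-0.034  0.004  0.161]
(350, 217) [53 55 61] [-0.036  0.002  0.155]
(350, 220) [89 92 95] [-0.037  0.001  0.148]
(350, 223) [101 103 104] [-0.043 -0.004  0.147]
(350, 226) [ 82 116 159] [-0.046 -0.006  0.141]
(350, 232) [61 64 71] [-0.038 -0.001  0.115]
(350, 235) [ 66  77 100] [-0.044 -0.005  0.113]
(350, 241) [69 68 75] [-0.047 -0.008  0.099]
(350, 244) [54 59 67] [-0.052 -0.013  0.097]
(350, 247) [112 118 120] [-0.048 -0.01   0.082]
(350, 250) [145 152 153] [-0.048 -0.01   0.073]
(350, 253) [142 148 150] [-0.047 -0.01   0.063]
(350, 256) [146 163 173] [-0.049 -0.011  0.056]
(358, 190) [93 98 70] [-0.03  -0.01   0.231]
(358, 193) [94 98 70] [-0.033 -0.012  0.226]
(358, 196) [163 171 168] [-0.031 -0.012  
[... 1505 characters left out ...]
2 -0.031  0.209]
(374, 199) [56 58 63] [-0.005 -0.034  0.205]
(374, 202) [50 53 59] [-0.009 -0.037  0.201]
(374, 205) [51 53 59] [-0.006 -0.035  0.19 ]
(374, 208) [50 53 58] [-0.008 -0.037  0.184]
(374, 211) [49 53 59] [-0.007 -0.037  0.175]
(374, 214) [50 53 59] [-0.006 -0.037  0.166]
(374, 217) [45 49 55] [ 0.024 -0.018  0.126]
(374, 220) [46 50 57] [ 0.025 -0.018  0.116]
(374, 223) [58 63 70] [ 0.046 -0.004  0.085]
(374, 226) [46 50 60] [ 0.044 -0.006  0.078]
(374, 229) [45 51 62] [ 0.046 -0.005  0.066]
(374, 232) [45 50 62] [ 0.045 -0.007  0.058]
(374, 235) [47 61 83] [ 0.045 -0.007  0.048]
[-4.47006502e-01  3.38876949e-01  1.76593988e+00  7.20942534e-05
  1.03569606e+00 -9.14003574e-01]
```

Emit:
send_rows(
  translation=[
    [0,0,-0.008],
    [0,0,-0.015],
    [0,0,-0.015],
  ],
  angular=[
    [0,0,0],
    [0,0,0],
    [0,0,0],
  ],
)

```text
t: 3.62
tcp_pos: [0.5172, -0.171, 0.0497]
tcp_rot: [-3.14, 0.001, 0.467]
ft_force: [0.0, 0.1, -0.6]
finger_gap: 0.0857
```

Run:
```python
from h import *
s=get("side");p=arm.get_obs()["tcp_pos"];print(p)
im=cv2.resize(s["pixels"][200:275,320:400],None,fx=8,fy=8,interpolation=cv2.INTER_NEAREST)
cv2.imwrite("pics/g4.png",im)
P=cloud(s)
for v in range(246,270,2): print(v,[round(float(P[v,u,2]),3) for u in range(342,380,2)])
```

```text
[ 0.5175976  -0.17113611  0.0500995 ]
246 [0.151, 0.171, 0.165, 0.146, 0.153, 0.149, -0.0, 0.108, 0.11, 0.114, 0.113, 0.11, -0.0, -0.004, 0.001, 0.001, -0.001, -0.001, 0.004]
248 [0.154, 0.164, 0.159, 0.147, 0.153, 0.143, -0.001, 0.101, 0.105, 0.109, 0.109, 0.105, 0.001, 0.003, 0.001, 0.0, -0.001, -0.001, 0.0]
250 [0.157, 0.158, 0.153, 0.141, 0.145, 0.004, 0.001, 0.095, 0.099, 0.104, 0.099, 0.096, -0.003, 0.002, 0.001, 0.001, -0.003, 0.0, 0.0]
252 [0.152, 0.152, 0.147, 0.133, 0.136, 0.006, 0.053, 0.089, 0.097, 0.098, 0.095, 0.089, -0.0, 0.002, 0.003, 0.003, 0.001, 0.001, 0.002]
254 [0.124, 0.142, 0.13, 0.127, 0.126, 0.054, 0.053, 0.082, 0.087, 0.089, 0.088, 0.081, 0.052, 0.001, 0.001, 0.0, 0.0, 0.0, 0.001]
256 [0.113, 0.12, 0.12, 0.118, 0.121, 0.053, 0.051, 0.078, 0.079, 0.084, 0.081, 0.075, 0.05, 0.053, 0.051, -0.0, 0.001, -0.0, -0.002]
258 [0.109, 0.108, 0.116, 0.109, 0.112, 0.053, 0.049, 0.068, 0.074, 0.077, 0.075, 0.069, 0.052, 0.052, 0.049, 0.052, -0.003, -0.002, -0.0]
260 [0.049, 0.103, 0.11, 0.105, 0.106, 0.051, 0.056, 0.062, 0.07, 0.072, 0.066, 0.061, 0.051, 0.051, 0.051, 0.054, 0.052, 0.001, -0.0]
262 [0.054, 0.05, 0.048, 0.097, 0.053, 0.053, 0.055, 0.056, 0.061, 0.064, 0.058, 0.056, 0.051, 0.049, 0.056, 0.053, 0.05, 0.054, 0.002]
264 [0.05, 0.054, 0.054, 0.051, 0.052, 0.054, 0.05, 0.055, 0.056, 0.06, 0.056, 0.056, 0.052, 0.055, 0.052, 0.051, 0.052, 0.055, 0.053]
266 [0.048, 0.051, 0.052, 0.052, 0.051, 0.049, 0.048, 0.051, 0.051, 0.058, 0.055, 0.054, 0.052, 0.053, 0.052, 0.054, 0.056, 0.051, 0.049]
268 [0.043, 0.045, 0.053, 0.051, 0.052, 0.052, 0.052, 0.054, 0.053, 0.052, 0.053, 0.054, 0.053, 0.051, 0.051, 0.054, 0.049, 0.05, 0.042]
```

View pics/g4.png

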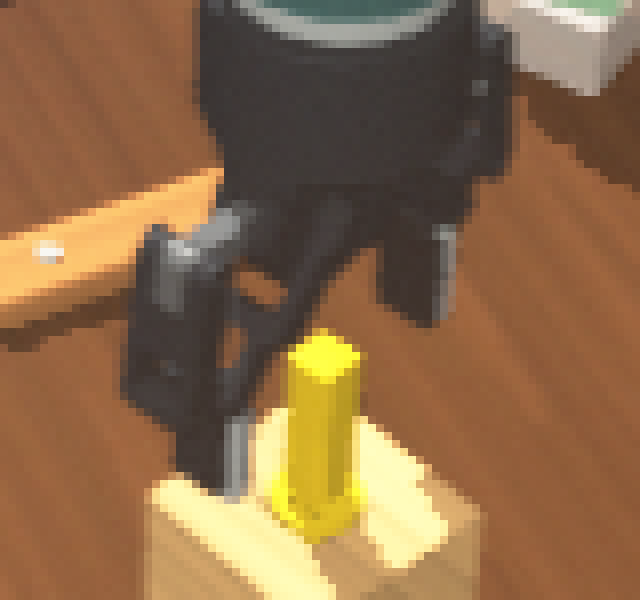

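Emit:
send_rows(
  translation=[
    [0,0,-0.008],
    [0,0,-0.015],
    [0,0,-0.015],
  ],
  angular=[
    [0,0,0],
    [0,0,0],
    [0,0,0],
  ],
)

```text
t: 4.05
tcp_pos: [0.5174, -0.171, 0.0349]
tcp_rot: [-3.14, 0.001, 0.467]
ft_force: [0.2, -0.4, 0.1]
finger_gap: 0.0854
```

Run:
```python
from h import *
s=get("side");t=get("top");p=arm.get_obs()["tcp_pos"];print(p)
im=cv2.resize(s["pixels"][200:275,320:400],None,fx=6,fy=6,interpolation=cv2.INTER_NEAREST)
cv2.imwrite("pics/g5.png",im)
P=cloud(s)
for v in range(256,272,2): print(v,[round(float(P[v,u,2]),3) for u in range(342,380,2)])
```

```text
[ 0.51800102 -0.17126637  0.03557606]
256 [0.136, 0.138, 0.136, 0.126, 0.118, 0.051, 0.052, 0.079, 0.081, 0.084, 0.08, 0.076, 0.051, 0.052, 0.054, 0.001, 0.0, 0.002, -0.002]
258 [0.133, 0.132, 0.118, 0.113, 0.115, 0.054, 0.052, 0.069, 0.075, 0.078, 0.074, 0.07, 0.05, 0.053, 0.051, 0.052, 0.003, -0.0, 0.0]
260 [0.102, 0.103, 0.11, 0.105, 0.106, 0.049, 0.055, 0.065, 0.065, 0.07, 0.064, 0.058, 0.055, 0.052, 0.053, 0.052, 0.053, 0.001, -0.002]
262 [0.092, 0.095, 0.104, 0.1, 0.099, 0.054, 0.054, 0.056, 0.063, 0.067, 0.06, 0.056, 0.051, 0.053, 0.053, 0.054, 0.052, 0.05, 0.003]
264 [0.052, 0.092, 0.097, 0.093, 0.095, 0.056, 0.052, 0.056, 0.057, 0.059, 0.059, 0.055, 0.053, 0.054, 0.054, 0.049, 0.054, 0.051, 0.05]
266 [0.049, 0.052, 0.053, 0.083, 0.086, 0.051, 0.051, 0.051, 0.057, 0.055, 0.056, 0.053, 0.052, 0.05, 0.051, 0.052, 0.052, 0.055, 0.051]
268 [0.039, 0.048, 0.053, 0.054, 0.052, 0.053, 0.051, 0.054, 0.054, 0.051, 0.053, 0.053, 0.05, 0.051, 0.057, 0.052, 0.05, 0.046, 0.042]
270 [0.036, 0.037, 0.045, 0.052, 0.052, 0.052, 0.052, 0.049, 0.053, 0.054, 0.051, 0.052, 0.052, 0.054, 0.049, 0.048, 0.04, 0.04, 0.033]
```

View pics/g5.png

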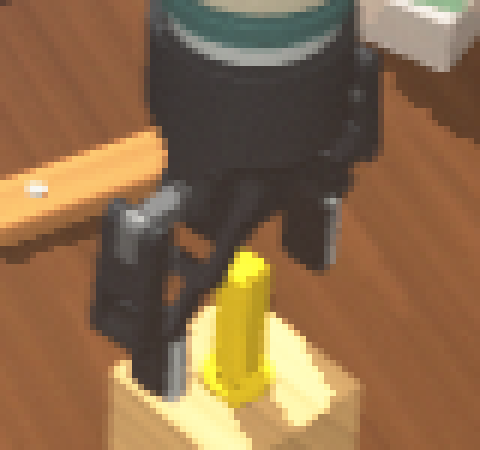

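The open fingertips sit at z≈0.083 in the depth image, while the reported TCP is 0.035, so the reported z is low by about 35 mm. I'll go by the pictures. The handle is between the pads, so I'm closing.

Emit:
send_rows(
  translation=[
    [0,0,0],
    [0,0,0],
    [0,0,0],
    [0,0,0],
    [0,0,0],
    [0,0,0],
  ],
  angular=[
    [0,0,0],
    [0,0,0],
    [0,0,0],
    [0,0,0],
    [0,0,0],
    [0,0,0],
  ],
  fingers=0.0,
  squeeze=50,
)

```text
t: 4.9
tcp_pos: [0.5181, -0.1713, 0.0359]
tcp_rot: [3.141, -0.0, 0.467]
ft_force: [-0.5, 0.7, 2.6]
finger_gap: 0.0159
```

Run:
```python
from h import *
s=get("side");t=get("top");o=arm.get_obs();print(o["tcp_pos"],o["tcp_rot"],o["ft_force"],o["finger_gap"])
im=cv2.resize(s["pixels"][200:275,320:400],None,fx=6,fy=6,interpolation=cv2.INTER_NEAREST)
cv2.imwrite("pics/g6.png",im)
```

```text
[ 0.51808686 -0.17135869  0.03588146] [ 3.14141262e+00 -1.98036111e-04  4.66964299e-01] [-0.13684657  0.48758672  2.31372022] 0.015115693043760616
```

View pics/g6.png

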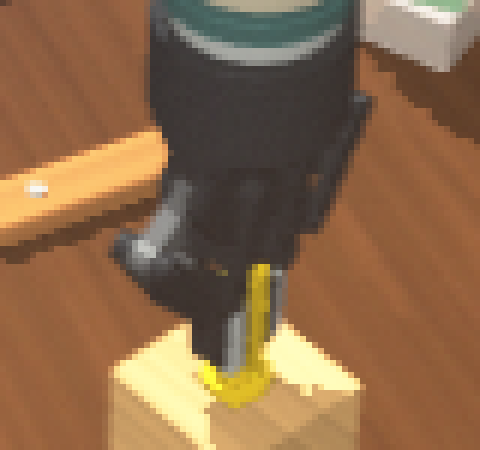

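Emit:
send_rows(
  translation=[
    [0,0,0.02],
    [0,0,0.05],
    [0,0,0.08],
    [0,0,0.1],
    [0,0,0.1],
    [0,0,0.1],
  ],
  angular=[
    [0,0,0],
    [0,0,0],
    [0,0,0],
    [0,0,0],
    [0,0,0],
    [0,0,0],
  ],
)

```text
t: 5.75
tcp_pos: [0.5173, -0.1709, 0.1347]
tcp_rot: [-3.14, 0.001, 0.467]
ft_force: [0.5, -1.3, -1.3]
finger_gap: 0.0157
```

Run:
```python
from h import *
s=get("side");t=get("top");o=arm.get_obs();print(o["tcp_pos"],o["tcp_rot"],o["ft_force"],o["finger_gap"])
np.savez("/tmp/lift_s.npz",**s)
im=cv2.resize(s["pixels"][190:270,320:400],None,fx=7,fy=7,interpolation=cv2.INTER_NEAREST)
cv2.imwrite("pics/g7.png",im)
```

```text
[ 0.5171214  -0.1708922   0.13435075] [-3.13949286e+00  1.55466711e-03  4.67013565e-01] [-0.42555302 -0.03122358 -1.18877171] 0.01582662935994625
```

View pics/g7.png

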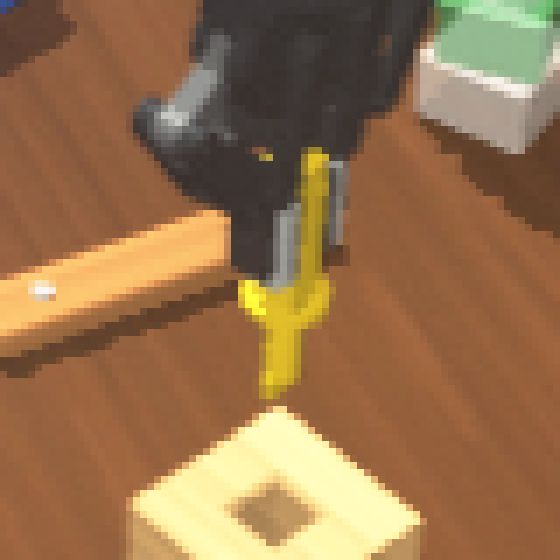

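Run:
```python
from h import *
s=load("/tmp/lift_s.npz")
im=cv2.resize(s["pixels"][225:252,345:375],None,fx=18,fy=18,interpolation=cv2.INTER_CUBIC)
cv2.imwrite("pics/g8.png",im)
```

```text
(no output)
```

View pics/g8.png

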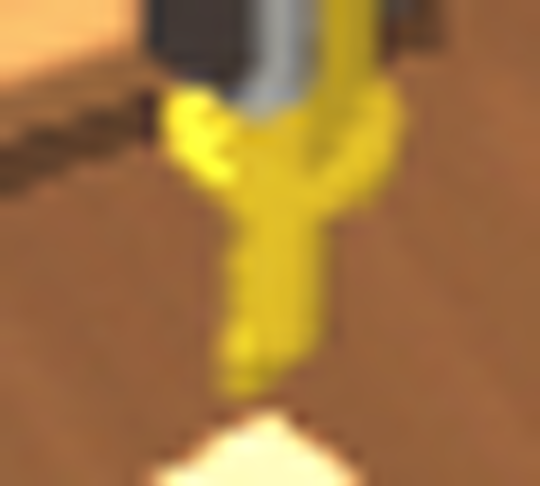

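Run:
```python
from h import *
for n,b,ws in(("top",(266,202,296,230),(274,209,286,221)),("side",(290,165,318,190),(297,171,310,182))):
    d=load(f"/tmp/{n}0.npz");im=d["pixels"];g=im.astype(float).mean(2)
    print(n);print(g[ws[1]:ws[3],ws[0]:ws[2]].astype(int))
    # slot: darkness weighted within boss
    sub=g[ws[1]:ws[3],ws[0]:ws[2]];w=np.clip(210-sub,0,None)
    hsv=cv2.cvtColor(im,cv2.COLOR_BGR2HSV)
```

```text
top
[[225 251 251 251 250 247 248 247 248 248 246 238]
 [240 254 254 254 254 254 254 254 254 254 254 253]
 [241 254 254 254 254 254 254 254 254 254 254 253]
 [240 254 254 254 254 254 254 254 254 254 254 253]
 [244 254 250 248 248 249 252 252 252 253 254 253]
 [245 253 187 136 137 155 194 193 192 220 253 252]
 [245 253 205 163 156 146 121 122 119 164 246 253]
 [251 254 252 249 247 246 240 240 239 243 250 250]
 [253 254 254 254 254 254 254 254 254 254 254 243]
 [253 254 254 254 254 254 254 254 254 254 254 243]
 [252 254 253 254 254 254 254 254 254 254 254 242]
 [241 240 241 242 249 248 248 248 250 250 248 221]]
side
[[162 162 162 162 163 162 163 164 164 163 163 161 161]
 [163 165 170 176 179 177 192 215 215 214 203 168 162]
 [187 227 251 255 255 254 255 255 255 255 255 241 199]
 [251 255 255 255 255 248 249 254 255 255 254 242 241]
 [229 251 255 255 255 250 228 253 255 255 254 239 201]
 [203 247 255 255 255 252  90 233 255 255 255 254 202]
 [200 225 253 255 255 254 163 221 254 255 255 254 238]
 [200 227 253 255 255 255 254 253 254 254 252 249 228]
 [200 196 218 252 250 241 234 217 216 217 217 210 203]
 [200 201 201 213 216 217 217 215 215 216 216 209 203]
 [200 200 209 211 216 215 208 188 174 168 152 146 168]]
```

Run:
```python
from h import *
d=load("/tmp/top0.npz");g=d["pixels"].astype(float).mean(2)
v,u=np.mgrid[212:218,275:286];w=np.clip(252-g[212:218,275:286],0,None)
w[w<6]=0
X=cast(d,np.c_[u.ravel(),v.ravel()],.054)[:,:2];w=w.ravel()
c=(X*w[:,None]).sum(0)/w.sum();C=((X-c)*w[:,None]).T@(X-c)/w.sum();e,V=np.linalg.eigh(C)
print("slot c",c.round(4),"ang",np.degrees(np.arctan2(*V[::-1,1]))%180,"len",np.sqrt(12*e)*1000)
# boss with subpixel edge: weight whiteness
v,u=np.mgrid[206:224,270:292];q=g[206:224,270:292]
print(q.astype(int))
ds=load("/tmp/side0.npz");g=ds["pixels"].astype(float).mean(2)
v,u=np.mgrid[174:178,301:306];w=np.clip(252-g[174:178,301:306],0,None).ravel()
X=cast(ds,np.c_[u.ravel(),v.ravel()],.054)[:,:2];print("side slot",(X*w[:,None]).sum(0)/w.sum())
```

```text
slot c [0.5105 0.1944] ang 78.8850513475905 len [ 4.69327673 18.12318225]
[[164 218 252 254 251 237 222 200 198 197 196 195 197 197 215 244 249 226
  178 152 150 150]
 [220 252 254 251 219 194 196 197 196 195 197 195 195 195 198 196 212 235
  199 185 151 152]
 [252 254 249 219 203 219 219 220 217 206 206 206 206 206 204 194 194 195
  196 213 158 149]
 [254 248 208 200 225 251 251 251 250 247 248 247 248 248 246 238 194 195
  193 197 168 151]
 [250 210 196 202 240 254 254 254 254 254 254 254 254 254 254 253 184 178
  177 189 200 186]
 [232 196 196 201 241 254 254 254 254 254 254 254 254 254 254 253 177 129
  128 157 212 200]
 [221 196 196 202 240 254 254 254 254 254 254 254 254 254 254 253 174 129
  127 158 197 159]
 [207 195 194 205 244 254 250 248 248 249 252 252 252 253 254 253 155 127
  137 173 189 171]
 [177 178 177 198 245 253 187 136 137 155 194 193 192 220 253 252 132 128
  151 191 193 197]
 [148 161 163 187 245 253 205 163 156 146 121 122 119 164 246 253 130 126
  154 196 195 210]
 [153 187 188 212 251 254 252 249 247 246 240 240 239 243 250 250 132 130
  153 194 193 195]
 [172 194 195 220 253 254 254 254 254 254 254 254 254 254 254 243 132 128
  152 197 193 176]
 [194 196 195 222 253 254 254 254 254 254 254 254 254 254 254 243 133 131
  153 196 211 237]
 [217 196 196 220 252 254 253 254 254 254 254 254 254 254 254 242 132 130
  155 192 215 245]
 [247 197 197 211 241 240 241 242 249 248 248 248 250 250 248 221 130 128
  152 192 182 168]
 [254 217 196 196 193 190 190 189 185 180 180 179 191 205 195 178 165 166
  172 186 177 146]
 [254 249 217 198 198 196 196 198 197 197 196 196 196 195 195 194 194 194
  193 196 184 151]
 [254 254 248 215 197 197 195 197 198 197 197 197 196 195 196 198 197 214
  238 207 171 153]]
side slot [0.51247282 0.19224424]
```

Emit:
send_rows(
  translation=[
    [-0.006,0.365,0],
    [-0.006,0.365,0],
    [-0.006,0.365,0],
    [-0.006,0.365,0],
    [-0.006,0.365,0],
    [-0.006,0.365,0],
    [-0.006,0.365,0],
    [-0.006,0.365,-0.015],
    [-0.006,0.365,-0.03],
    [-0.006,0.365,-0.03],
    [-0.006,0.365,-0.03],
  ],
  angular=[
    [0,0,0.93],
    [0,0,0.93],
    [0,0,0.93],
    [0,0,0.93],
    [0,0,0.93],
    [0,0,0.93],
    [0,0,0.93],
    [0,0,0.93],
    [0,0,0.93],
    [0,0,0.93],
    [0,0,0.93],
  ],
)

```text
t: 7.22
tcp_pos: [0.5122, 0.1929, 0.1055]
tcp_rot: [-3.141, 0.0, 1.396]
ft_force: [-0.3, 0.7, 0.2]
finger_gap: 0.0155
```

Run:
```python
from h import *
s=get("side");t=get("top");o=arm.get_obs();print(o["t"],o["tcp_pos"],o["tcp_rot"],o["ft_force"],o["finger_gap"])
np.savez("/tmp/d1_s.npz",**s);np.savez("/tmp/d1_t.npz",**t)
a=cv2.resize(t["pixels"][175:255,235:315],None,fx=5,fy=5,interpolation=cv2.INTER_CUBIC)
b=cv2.resize(s["pixels"][130:210,265:345],None,fx=5,fy=5,interpolation=cv2.INTER_CUBIC)
cv2.imwrite("pics/d1.png",np.hstack([a,b]))
```

```text
7.325 [0.51258812 0.19328949 0.10613837] [ 3.14068549e+00 -4.75279834e-04  1.39603067e+00] [ 0.6623739  -0.03683328 -0.27052407] 0.015390985884494278
```

View pics/d1.png

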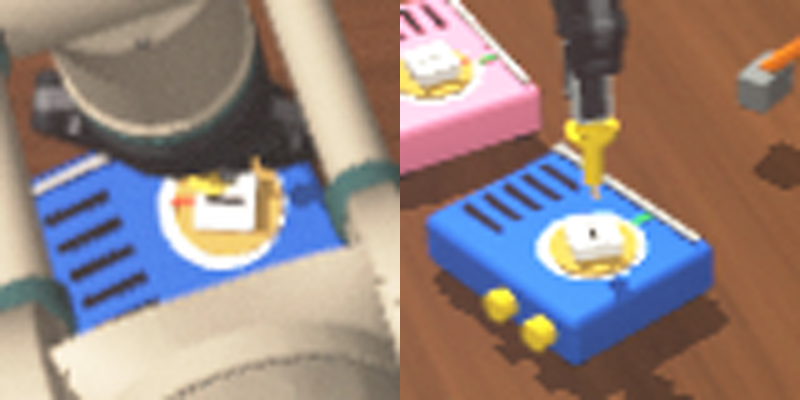

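Run:
```python
from h import *
s=load("/tmp/d1_s.npz");t=load("/tmp/d1_t.npz")
for d,b in((s,(295,150,315,172)),(t,(268,203,292,216))):
    hsv=cv2.cvtColor(d["pixels"],cv2.COLOR_BGR2HSV);P=cloud(d)
    x0,y0,x1,y1=b
    for v in range(y0,y1):
        m=[(u,round(float(P[v,u,2]),3)) for u in range(x0,x1) if 20<hsv[v,u,0]<34 and hsv[v,u,1]>150]
        print(v,m[:1],m[-1:],len(m), P[v,m[len(m)//2][0]].round(3) if m else "")
a=cv2.resize(t["pixels"][200:228,262:296],None,fx=16,fy=16,interpolation=cv2.INTER_NEAREST);cv2.imwrite("pics/d1t.png",a)
```

```text
150 [] [] 0 
151 [] [] 0 
152 [] [] 0 
153 [] [] 0 
154 [(298, -0.001)] [(308, 0.001)] 5 [0.521 0.183 0.136]
155 [(298, 0.001)] [(308, 0.124)] 11 [0.512 0.185 0.134]
156 [(298, -0.002)] [(307, 0.127)] 10 [0.511 0.182 0.132]
157 [(298, 0.0)] [(307, 0.125)] 10 [0.513 0.188 0.124]
158 [(299, 0.12)] [(306, 0.125)] 8 [0.51  0.18  0.127]
159 [(301, 0.123)] [(305, 0.124)] 5 [0.51  0.18  0.124]
160 [(302, 0.114)] [(305, 0.112)] 4 [0.516 0.188 0.113]
161 [(302, 0.11)] [(305, 0.109)] 4 [0.515 0.185 0.112]
162 [(302, 0.109)] [(305, 0.105)] 4 [0.514 0.184 0.11 ]
163 [(302, 0.104)] [(305, 0.099)] 4 [0.515 0.188 0.103]
164 [(302, 0.1)] [(305, 0.098)] 4 [0.515 0.188 0.099]
165 [(302, 0.1)] [(304, 0.097)] 3 [0.513 0.192 0.094]
166 [(302, 0.09)] [(304, 0.092)] 3 [0.512 0.189 0.093]
167 [] [] 0 
168 [] [] 0 
169 [] [] 0 
170 [] [] 0 
171 [] [] 0 
203 [] [] 0 
204 [] [] 0 
205 [] [] 0 
206 [] [] 0 
207 [] [] 0 
208 [] [] 0 
209 [] [] 0 
210 [(273, 0.277)] [(277, 0.138)] 4 [0.505 0.196 0.135]
211 [(275, 0.123)] [(278, 0.125)] 4 [0.504 0.194 0.127]
212 [(277, 0.122)] [(278, 0.125)] 2 [0.502 0.192 0.125]
213 [] [] 0 
214 [] [] 0 
215 [] [] 0
```

View pics/d1t.png

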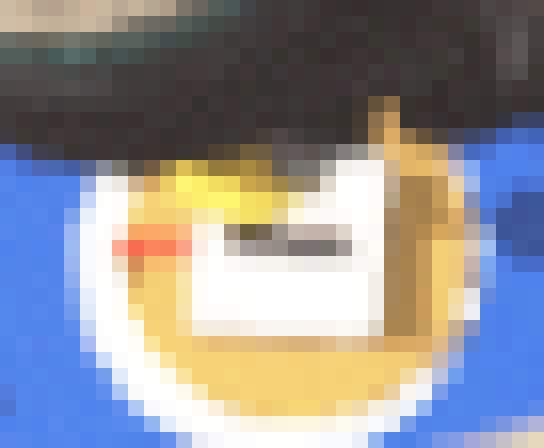

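Run:
```python
from h import *
s=load("/tmp/d1_s.npz");t=load("/tmp/d1_t.npz");im=s["pixels"].astype(int)
yel=(im[...,1]+im[...,2])//2-im[...,0]
print(yel[152:174,296:312])
for z in(.122,.1,.09,.082): print(z,proj(s,[.5125,.1922,z]).round(2),"top",proj(t,[.5105,.1944,z]).round(2))
a=cv2.resize(s["pixels"][150:184,286:320],None,fx=16,fy=16,interpolation=cv2.INTER_NEAREST);cv2.imwrite("pics/d1s.png",a)
```

```text
[[  55   54   45   21    4    4    3    3    2    1   11   29   57   55
    56   54]
 [  55   54   53   35    6    2    5    8    7    7   48   88   60   56
    56   55]
 [  56   54  134  146   58    8   20   57   83   91  148  185  138   55
    55   54]
 [  55   76  167  187  154  150  153  152  149  147  147  157  136   54
    57   56]
 [  55   62  165  186  164  162  156  163  156  152  152  141   86   56
    56   56]
 [  52   59  132  186  188  130  138  157  159  156  149  116   66   53
    55   57]
 [  39   34   57  113  150  156  157  156  152  145  118   74   51   53
    53   56]
 [  17    8   18   59   89  129  154  154  143  111   65   53   53   51
    53   55]
 [ -19    9   10   26   47   98  154  153  138   95   53   54   55   52
    52   54]
 [-136  -67  -25    7   11   79  152  156  136   96   55   53   53   53
    53   54]
 [-135 -135 -138  -51    5   63  153  153  140   98   56   56   54   55
    52   51]
 [-132 -135 -135 -139  -54   51  152  155  142   98   54   54   55   54
    54   52]
 [ -40 -120 -136 -136 -136  -83  152  153  140   90   44   53   56   54
    53  
[... 251 characters left out ...]
36   51]
 [-123 -136 -136 -138 -128 -135 -121   15   -3 -135 -136 -137  -52   -5
    10   26]
 [ -26 -114 -135 -135 -135 -136 -135  -85   27 -111 -136 -136 -140  -88
   -24    7]
 [-136 -133 -134 -135 -135 -135 -135 -134 -135 -136 -137 -137 -135 -136
  -139  -53]
 [-134 -134 -136 -135 -135 -133 -134 -134 -133 -132 -132 -134 -136 -136
  -136 -140]
 [-133 -133 -129 -124 -117 -111 -112  -90  -59  -59  -60  -77 -127 -135
  -136 -136]
 [-126 -100  -40   -7    0    0    1    0    0    0    0    0  -15  -81
  -127 -117]]
0.122 [[302.36 156.94]] top [[276.86 208.65]]
0.1 [[302.62 163.32]] top [[277.77 210.67]]
0.09 [[302.73 166.18]] top [[278.18 211.56]]
0.082 [[302.83 168.45]] top [[278.5  212.26]]
```

View pics/d1s.png

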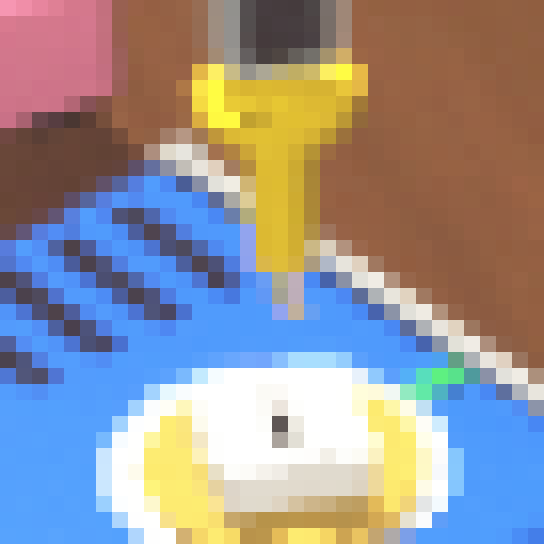

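Emit:
send_rows(
  translation=[
    [-0.002,0,-0.01],
    [-0.002,0,-0.018],
    [-0.002,0,-0.018],
    [-0.002,0,-0.018],
  ],
  angular=[
    [0,0,0],
    [0,0,0],
    [0,0,0],
    [0,0,0],
  ],
)

```text
t: 7.82
tcp_pos: [0.5101, 0.1938, 0.0876]
tcp_rot: [-3.142, -0.0, 1.397]
ft_force: [1.2, -0.1, -0.5]
finger_gap: 0.0156
```

Run:
```python
from h import *
s=get("side");t=get("top");o=arm.get_obs();print(o["t"],o["tcp_pos"],o["tcp_rot"],o["ft_force"],o["finger_gap"])
np.savez("/tmp/d2_s.npz",**s);np.savez("/tmp/d2_t.npz",**t)
b=cv2.resize(s["pixels"][150:190,284:324],None,fx=10,fy=10,interpolation=cv2.INTER_NEAREST)
a=cv2.resize(t["pixels"][198:232,262:296],(400,400),interpolation=cv2.INTER_NEAREST)
cv2.imwrite("pics/d2.png",np.hstack([a,b]))
im=s["pixels"].astype(int);print(((im[...,1]+im[...,2])//2-im[...,0])[158:182,296:312])
for z in(.104,.082,.074,.064,.054): print(z,proj(s,[.5125,.1922,z]).round(2),"top",proj(t,[.5105,.1944,z]).round(2))
```

```text
7.925 [0.51031248 0.19382616 0.08793411] [ 3.14104372e+00 -3.02151175e-04  1.39712472e+00] [-0.06385551  0.01191511 -0.69175889] 0.01587084216132086
[[  40   36   31    8    3    3    3    4    4    8   20   57   52   53
    54   56]
 [  16   22   90  101    7    7    8    8   19   84  135  139   52   53
    55   56]
 [ -19   85  153  180  113  129  150  150  151  146  135  129   53   52
    52   54]
 [-138   85  186  156  147  151  149  155  163  157  131  117   54   52
    54   54]
 [-136  -84  140  187  151  127  111  137  158  156  145   94   53   54
    52   51]
 [-132 -116   14  135  154  155  156  153  149  135  106   69   54   53
    53   51]
 [ -41 -121 -126  -52   86  155  155  150  106   69   43   53   54   53
    54   54]
 [ -38  -17  -79 -131  -63  168  155  144   82   21   10   37   52   54
    53   53]
 [-137  -72   -5  -40  -33   92  155  146   99  -16  -19    9   25   44
    53   54]
 [-135 -137 -111  -14   41  121  157  147   59  -61  -86  -25    7   10
    35   50]
 [-122 -136 -135 -137  -36   92  155  147   61 -100 -135 -137  -52   -6
    10   26]
 [ -26 -114 -135
[... 617 characters left out ...]
  6   10    0    0    0    2  125
   131   82]
 [ 130  118   41    1    0    0    1   11   13    4    0    0    1   45
   132  131]
 [ 129  129   60    1    0    0    1   15   16   13   14    9    7   53
   130  131]
 [ 131  132  118   28    3    5    8   10   14   15   15   15   22   72
   133  131]
 [ 133  132  118   58   16   15   14   14   16   17   16   16   23   72
   131  132]
 [ 130  131  131   91   17   17   17   22   43   56   61   73   77  118
   131  105]]
0.104 [[302.57 162.17]] top [[277.61 210.31]]
0.082 [[302.83 168.45]] top [[278.5  212.26]]
0.074 [[302.92 170.7 ]] top [[278.81 212.95]]
0.064 [[303.03 173.49]] top [[279.2 213.8]]
0.054 [[303.14 176.25]] top [[279.58 214.64]]
```

View pics/d2.png

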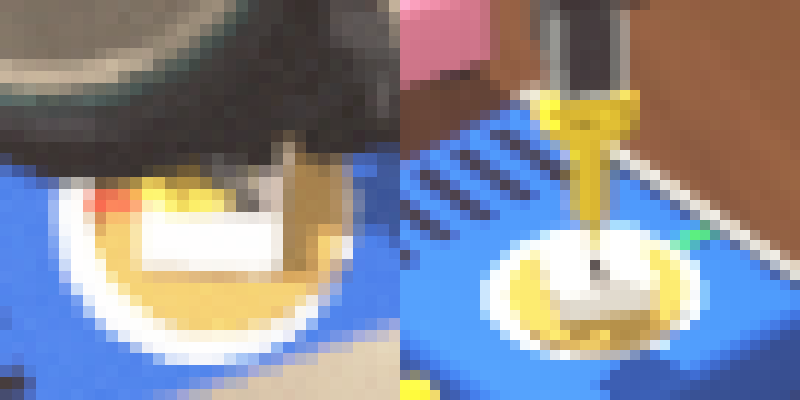

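Run:
```python
from h import *
s=load("/tmp/d2_s.npz");t=load("/tmp/d2_t.npz")
im=t["pixels"].astype(int);print(((im[...,1]+im[...,2])//2-im[...,0])[209:220,268:290])
P=cloud(t);print((P[209:220,268:290,2]*1000).astype(int))
P=cloud(s);print((P[156:176,296:310,2]*1000).astype(int))
m=np.zeros((400,640),bool);m[166:172,301:305]=1
print("shank pts",np.median(P[m],axis=0), P[m].mean(0))
m[:]=0;m[160:165,298:307]=1;m&=(P[...,2]>.095)&(P[...,2]<.115);print("flange",P[m].mean(0),m.sum())
m[:]=0;m[173:178,299:308]=1;m&=(P[...,2]>.045)&(P[...,2]<.06);d0=load("/tmp/side0.npz");print("boss0",cloud(d0)[m].mean(0))
```

```text
[[  2   4   3   4   2   4   3   5   6   5   3   4   6   2   2   3   6  13
   23  13   4   7]
 [  5   5   3   5   5   6   5   5   3   4   2   4   6   4   7   6   5  17
   31  26   5   5]
 [  6   6   4   4   4   6   6   2   4   8  18   3   4   4   6   5   6  16
   33  52  38  26]
 [  6   3   3   4   5   6  12  25  26  46  49  15   6   3  14  27  11  18
   43  72  67  58]
 [  9  12  35  41  60  84 125 122  85  96  92  69  21  16  14  30  17  23
   50  71  71  71]
 [  5  35  91  92 103 126 137 136 138 124 139 135 115  72  14  13  18  21
   51  71  71  71]
 [  3  64  97 100  99  91  65  69 127 137 140 130 108  67  17   9  15  24
   54  72  72  72]
 [  1  33  93 109 108  72   9   7  25  28  26  23  11   6   7   6   8  17
   62  73  72  71]
 [  1   9 101 109 110  69   5   0   0   0   0   0   0   0   0   0   1  11
   60  71  79  97]
 [  0   4 110 110 111  70   5   0   0   0   0   0   0   0   0   0   1  10
   61  72  87 109]
 [  0   2  79 111 109  68   5   1   1   1   0   0   0   0   0   0   1   9
   66  72  90 108]]
[[294 294 294 297 294 293 291 288 285 282 280 275 267 263 257 185 172 166
  
[... 1594 characters left out ...]
1]
 [ 38  42  38  40  41  88  91  89  87  37  44  43  44  40]
 [ 43  38  40  43  39  86  88  89  87  38  43  40  39  43]
 [ 43  41  39  41  40  79  84  85  83  78  39  38  42  39]
 [ 38  39  40  40  37  77  82  78  80  75  41  40  40  39]
 [ 43  39  40  38  39  72  73  73  75  39  43  41  41  38]
 [ 38  37  41  35  39  43  44  74  38  43  41  38  40  41]
 [ 42  40  40  38  43  57  53  70  71  58  52  53  39  40]
 [ 39  44  57  52  57  57  54  67  65  52  55  51  42  42]
 [ 42  43  48  55  52  54  55  51  50  54  56  55  55  43]]
shank pts [0.51033581 0.18879239 0.08627074] [0.51046171 0.18909873 0.0844946 ]
flange [0.50979336 0.18734092 0.10901735] 40
boss0 [0.51408504 0.19665286 0.05402904]
```

Emit:
send_rows(
  translation=[
    [0,0,-0.006],
    [0,0,-0.01],
    [0,0,-0.0115],
    [0,0,-0.0125],
    [0,0,-0.0125],
  ],
  angular=[
    [0,0,0],
    [0,0,0],
    [0,0,0],
    [0,0,0],
    [0,0,0],
  ],
)

```text
t: 8.55
tcp_pos: [0.51, 0.1937, 0.0752]
tcp_rot: [-3.141, -0.0, 1.397]
ft_force: [0.4, -0.9, -0.6]
finger_gap: 0.0155
```

```bash
cat > look.py <<'E'
import sys
from h import *
n=sys.argv[1]
F=[]
for i in range(2):
    s=get("side");F.append(arm.get_obs()["ft_force"]);t=get("top");F.append(arm.get_obs()["ft_force"])
o=arm.get_obs();print(o["t"],o["tcp_pos"],o["tcp_rot"],"F",np.mean(F,0).round(2),np.std(F,0).round(2),"M",o["ft_torque"].round(3),o["finger_gap"])
np.savez(f"/tmp/{n}_s.npz",**s);np.savez(f"/tmp/{n}_t.npz",**t)
b=cv2.resize(s["pixels"][150:190,284:324],None,fx=10,fy=10,interpolation=cv2.INTER_NEAREST)
a=cv2.resize(t["pixels"][198:232,262:296],(400,400),interpolation=cv2.INTER_NEAREST)
cv2.imwrite(f"pics/{n}.png",np.hstack([a,b]))
E
python3 look.py d3
```

```text
8.75 [0.51002522 0.19373629 0.07533275] [ 3.14148564e+00 -1.58864050e-04  1.39702497e+00] F [-0.04 -0.17 -0.21] [0.18 0.22 0.68] M [-0.03   0.019  0.002] 0.015401441365684618
```

View pics/d3.png

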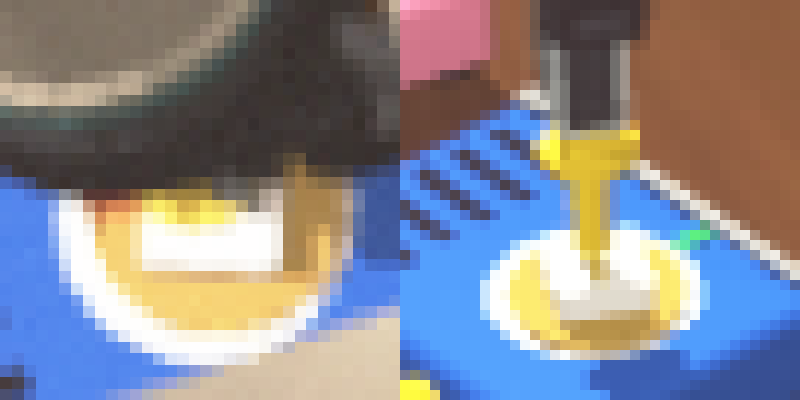

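Emit:
send_rows(
  translation=[
    [0,0,-0.001],
    [0,0,-0.002],
    [0,0,-0.002],
  ],
  angular=[
    [0,0,0],
    [0,0,0],
    [0,0,0],
  ],
)

```text
t: 9.12
tcp_pos: [0.51, 0.1937, 0.0731]
tcp_rot: [-3.141, -0.0, 1.397]
ft_force: [0.7, -0.4, -0.3]
finger_gap: 0.0154
```

```bash
python3 look.py d4
```

```text
9.325 [0.51005217 0.19369381 0.07323656] [ 3.14156851e+00 -8.58860935e-05  1.39699391e+00] F [ 0.25 -0.08 -0.38] [0.46 0.2  0.96] M [-0.047  0.036 -0.018] 0.01579239998274728
```

Emit:
send_rows(
  translation=[
    [0,0,-0.001],
    [0,0,-0.0015],
    [0,0,-0.0015],
  ],
  angular=[
    [0,0,0],
    [0,0,0],
    [0,0,0],
  ],
)

```text
t: 9.7
tcp_pos: [0.51, 0.1937, 0.0717]
tcp_rot: [-3.141, -0.0, 1.397]
ft_force: [0.2, -0.3, -1.5]
finger_gap: 0.0152
```

```bash
python3 look.py d5
python3 - <<'E'
from h import *
for n in("d2","d5"):
    for c in"ts":
        d=load(f"/tmp/{n}_{c}.npz");P=cloud(d);hsv=cv2.cvtColor(d["pixels"],cv2.COLOR_BGR2HSV)
        m=(hsv[...,0]>20)&(hsv[...,0]<34)&(hsv[...,1]>110)&(P[...,2]>.08)&(P[...,2]<.125);m[:, :262]=0;m[:,320:]=0;m[:150]=0;m[235:]=0
        z=P[m][:,2];print(n,c,m.sum(),np.percentile(z,[10,25,50,75,90]).round(4))
E
```

```text
9.9 [0.51002986 0.19369623 0.07171892] [-3.14157353e+00 -1.02894909e-04  1.39694791e+00] F [-0.31 -0.   -0.41] [0.28 0.66 0.27] M [-0.028 -0.047 -0.017] 0.015218353505776194
d2 t 14 [0.1055 0.1064 0.1082 0.1101 0.1177]
d2 s 61 [0.0898 0.0972 0.1073 0.1091 0.1131]
d5 t 10 [0.091  0.0918 0.0922 0.0945 0.0979]
d5 s 43 [0.0891 0.0908 0.0925 0.0951 0.0974]
```

View pics/d5.png

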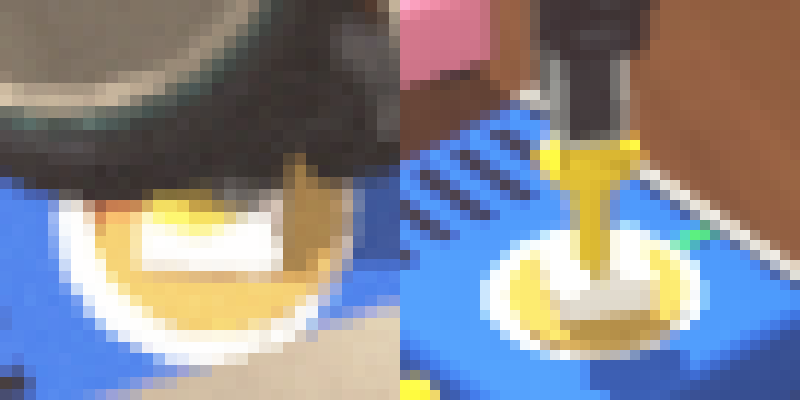

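Seated: the flange underside is at 0.088, so the tip is at 0.048, and the force is about 0. Now I'll start turning clockwise.

Emit:
send_rows(
  translation=[
    [0.0001,0,0],
    [0.0001,0.0001,0],
    [0.0002,0.0002,0],
    [0.0002,0.0003,0],
    [0.0002,0.0003,0],
    [0.0002,0.0003,0],
  ],
  angular=[
    [0,0,-0.1],
    [0,0,-0.2],
    [0,0,-0.3],
    [0,0,-0.4],
    [0,0,-0.5],
    [0,0,-0.5],
  ],
)

```text
t: 10.65
tcp_pos: [0.5108, 0.194, 0.0718]
tcp_rot: [3.141, -0.001, 0.898]
ft_force: [0.9, -0.8, -0.1]
finger_gap: 0.0154
```

```bash
python3 look.py e1
```

```text
10.85 [0.51067456 0.19402685 0.07180706] [ 3.14095039e+00 -6.77469911e-04  8.98004259e-01] F [ 1.11  0.06 -0.9 ] [0.36 0.42 0.14] M [-0.032 -0.348  0.019] 0.015560528420969416
```

View pics/e1.png

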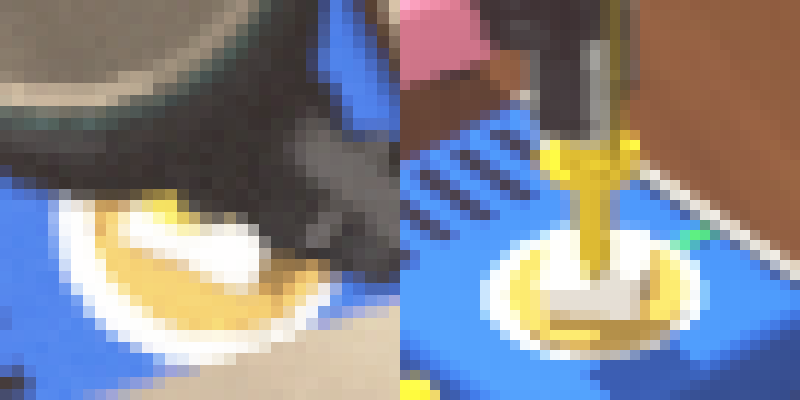

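Emit:
send_rows(
  translation=[
    [0.0001,0.0001,0],
    [0.0002,0.0002,0],
    [0.0003,0.0003,0],
    [0.0003,0.0004,0],
    [0.0004,0.0005,0],
    [0.0004,0.0005,0],
    [0.0004,0.0005,0],
  ],
  angular=[
    [0,0,-0.1],
    [0,0,-0.2],
    [0,0,-0.3],
    [0,0,-0.4],
    [0,0,-0.5],
    [0,0,-0.6],
    [0,0,-0.62],
  ],
)

```text
t: 11.72
tcp_pos: [0.5113, 0.1946, 0.0718]
tcp_rot: [3.141, -0.001, 0.278]
ft_force: [1.7, -0.3, -1.9]
finger_gap: 0.0151
```

```bash
python3 look.py e2
```

```text
11.925 [0.51111348 0.19452933 0.07183616] [ 3.14140896e+00 -1.00299654e-03  2.78203865e-01] F [ 2.65 -0.26 -1.59] [0.38 0.58 0.6 ] M [-0.012 -0.568 -0.017] 0.01541400691874905
```

View pics/e2.png

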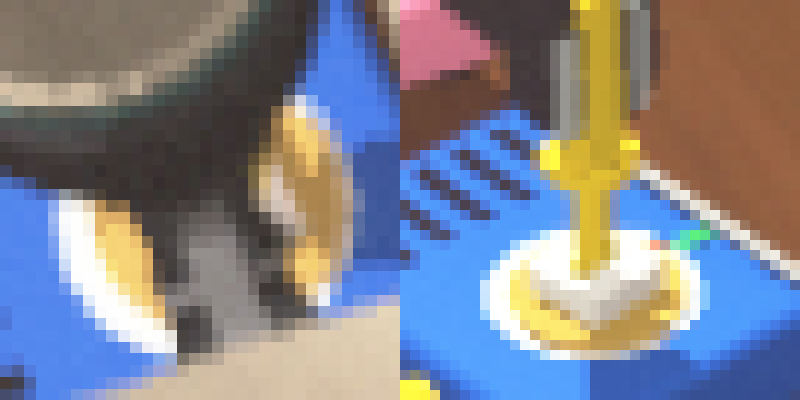

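```bash
cat > ptr.py <<'E'
import sys
from h import *
s=load(f"/tmp/{sys.argv[1]}_s.npz");im=s["pixels"].astype(float)
b,g,r=im[...,0],im[...,1],im[...,2]
c=cast(s,[303.1,175.6],.054)[0,:2]
v,u=np.mgrid[168:182,304:320]
sub=lambda a:a[168:182,304:320]
wr=np.clip(sub(r)-sub(g)-50,0,None); wg=np.clip(sub(g)-np.maximum(sub(r),sub(b)*.9)-25,0,None)
wr[(u>311)]=0
print(wr.astype(int));print(wg.astype(int))
for nm,w,z in(("red",wr,.044),("green",wg,.0405)):
    uv=[(u*w).sum()/w.sum(),(v*w).sum()/w.sum()];p=cast(s,uv,z)[0,:2];q=p-c
    print(nm,np.round(uv,2),p.round(4),"r",np.hypot(*q).round(4),"ang",np.degrees(np.arctan2(q[1],q[0])).round(1))
E
python3 ptr.py e2
```

```text
[[ 0  0  0  0  0  0  0  0  0  0  0  0  0  0  0  0]
 [ 0  0  0  0  0  0  0  0  0  0  0  0  0  0  0  0]
 [ 0  0  0  0  0  0  0  0  0  0  0  0  0  0  0  0]
 [ 0  0  0  0  0  0  0  0  0  0  0  0  0  0  0  0]
 [ 0  0  0  0  0  0  0  0  0  0  0  0  0  0  0  0]
 [ 0  0  0  0  0  0  0  0  0  0  0  0  0  0  0  0]
 [ 0  0  0  0  0 30  0  0  0  0  0  0  0  0  0  0]
 [ 0  0  0  0  0  0  0  0  0  0  0  0  0  0  0  0]
 [ 0  0  0  0  0  0  0  0  0  0  0  0  0  0  0  0]
 [ 0  0  0  0  0  0  0  0  0  0  0  0  0  0  0  0]
 [ 0  0  0  0  0  0  0  0  0  0  0  0  0  0  0  0]
 [ 0  0  0  0  0  0  0  0  0  0  0  0  0  0  0  0]
 [ 0  0  0  0  0  0  0  0  0  0  0  0  0  0  0  0]
 [ 0  0  0  0  0  0  0  0  0  0  0  0  0  0  0  0]]
[[ 0  0  0  0  0  0  0  0  0  0  0  0  0  0  0  0]
 [ 0  0  0  0  0  0  0  0  0  0  0  0  0  0  0  0]
 [ 0  0  0  0  0  0  0  0  0  0  0  0  0  0  0  0]
 [ 0  0  0  0  0  0  0  0  0  0  0  0  0  0  0  0]
 [ 0  0  0  0  0  0  0  0  0  0 14  0  0  0  0  0]
 [ 0  0  0  0  0  0  0  0 26 99 76  0  0  0  0  0]
 [ 0  0  0  0  0  0  0 36 57  0  0  0  0  0  0  0]
 [ 0  0  0  0  0  0  0  0  0  0  0  0  0  0  0  0]
 [ 0  0  0  0  0  0  0  0  0  0  0  0  0  0  0  0]
 [ 0  0  0  0  0  0  0  0  0  0  0  0  0  0  0  0]
 [ 0  0  0  0  0  0  0  0  0  0  0  0  0  0  0  0]
 [ 0  0  0  0  0  0  0  0  0  0  0  0  0  0  0  0]
 [ 0  0  0  0  0  0  0  0  0  0  0  0  0  0  0  0]
 [ 0  0  0  0  0  0  0  0  0  0  0  0  0  0  0  0]]
red [309. 174.] [0.5364 0.2083] r 0.0264 ang 29.8
green [312.79 173.26] [0.5496 0.2118] r 0.0398 ang 24.7
```

Emit:
send_rows(
  translation=[
    [0.0003,0.0,0],
    [0.0004,0.0,0],
    [0.0004,0.0,0],
    [0.0004,0.0,0],
  ],
  angular=[
    [0,0,-0.03],
    [0,0,-0.045],
    [0,0,-0.045],
    [0,0,-0.045],
  ],
)

```text
t: 12.42
tcp_pos: [0.5112, 0.1945, 0.0718]
tcp_rot: [3.142, -0.001, 0.232]
ft_force: [2.9, 0.4, -1.5]
finger_gap: 0.0153
```

```bash
python3 look.py e3; python3 ptr.py e3 | tail -2
```

```text
12.625 [0.51115191 0.19454494 0.07178943] [-3.14158981e+00 -3.53068318e-04  2.32032002e-01] F [ 2.48 -0.27 -0.64] [0.44 0.34 0.14] M [ 0.026 -0.56   0.015] 0.015460835543275937
red [nan nan] [nan nan] r nan ang nan
green [312.8  173.25] [0.5496 0.2118] r 0.0398 ang 24.7ptr.py:12: RuntimeWarning: invalid value encountered in scalar divide
  uv=[(u*w).sum()/w.sum(),(v*w).sum()/w.sum()];p=cast(s,uv,z)[0,:2];q=p-c
```

View pics/e3.png

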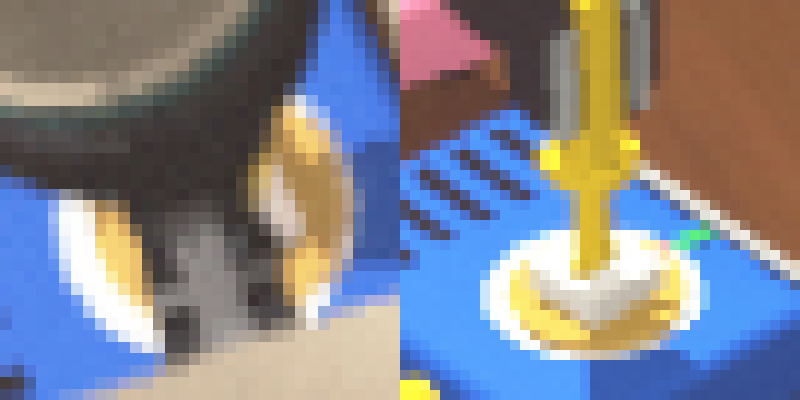

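Emit:
send_rows(
  translation=[
    [0,0,0],
    [0,0,0],
    [0,0,0.005],
    [0,0,0.015],
    [0,0,0.05],
    [0,-0.06,0.08],
    [0,-0.12,0.08],
    [0,-0.18,0.08],
    [0,-0.2,0.08],
    [0,-0.2,0.08],
  ],
  angular=[
    [0,0,0.05],
    [0,0,0.09],
    [0,0,0.09],
    [0,0,0.09],
    [0,0,0.09],
    [0,0,0.09],
    [0,0,0.09],
    [0,0,0.09],
    [0,0,0.09],
    [0,0,0.09],
  ],
)

```text
t: 13.88
tcp_pos: [0.5104, -0.0067, 0.1522]
tcp_rot: [-3.141, 0.0, 0.319]
ft_force: [0.2, 0.1, -1.7]
finger_gap: 0.0151
```

```bash
python3 look.py f1; python3 ptr.py f1
python3 - <<'E'
from h import *
t=load("/tmp/f1_t.npz")
cv2.imwrite("pics/f1z.png",cv2.resize(t["pixels"][185:255,235:310],None,fx=8,fy=8,interpolation=cv2.INTER_CUBIC))
E
```

```text
14.075 [ 0.51072988 -0.00428582  0.15185692] [-3.14087563e+00  1.10649430e-04  3.23174671e-01] F [ 0.47  0.33 -0.33] [0.45 0.55 0.36] M [ 0.018  0.025 -0.01 ] 0.015399603548948974
[[0 0 0 0 0 0 0 0 0 0 0 0 0 0 0 0]
 [0 0 0 0 0 0 0 0 0 0 0 0 0 0 0 0]
 [0 0 0 0 0 0 0 0 0 0 0 0 0 0 0 0]
 [0 0 0 0 0 0 0 0 0 0 0 0 0 0 0 0]
 [0 0 0 0 0 0 0 0 0 0 0 0 0 0 0 0]
 [0 0 0 0 0 0 0 0 0 0 0 0 0 0 0 0]
 [0 0 0 0 0 0 0 0 0 0 0 0 0 0 0 0]
 [0 0 0 0 0 0 0 0 0 0 0 0 0 0 0 0]
 [0 0 0 0 0 0 0 0 0 0 0 0 0 0 0 0]
 [0 0 0 0 0 0 0 0 0 0 0 0 0 0 0 0]
 [0 0 0 0 0 0 0 0 0 0 0 0 0 0 0 0]
 [0 0 0 0 0 0 0 0 0 0 0 0 0 0 0 0]
 [0 0 0 0 0 0 0 0 0 0 0 0 0 0 0 0]
 [0 0 0 0 0 0 0 0 0 0 0 0 0 0 0 0]]
[[ 0  0  0  0  0  0  0  0  0  0  0  0  0  0  0  0]
 [ 0  0  0  0  0  0  0  0  0  0  0  0  0  0  0  0]
 [ 0  0  0  0  0  0  0  0  0  0  0  0  0  0  0  0]
 [ 0  0  0  0  0  0  0  0  0  0  0  0  0  0  0  0]
 [ 0  0  0  0  0  0  0  0  0  0 14  0  0  0  0  0]
 [ 0  0  0  0  0  0  0  0 27 98 76  0  0  0  0  0]
 [ 0  0  0  0  0  0  0 35 56  0  0  0  0  0  0  0]
 [ 0  0  0  0  0  0  0  0  0  0  0  0  0  0  0  0]
 [ 0  0  0  0  0  0  0  0  0  0  0  0  0  0  0  0]
 [ 0  0  0  0  0  0  0  0  0  0  0  0  0  0  0  0]
 [ 0  0  0  0  0  0  0  0  0  0  0  0  0  0  0  0]
 [ 0  0  0  0  0  0  0  0  0  0  0  0  0  0  0  0]
 [ 0  0  0  0  0  0  0  0  0  0  0  0  0  0  0  0]
 [ 0  0  0  0  0  0  0  0  0  0  0  0  0  0  0  0]]
red [nan nan] [nan nan] r nan ang nan
green [312.8  173.25] [0.5496 0.2118] r 0.0398 ang 24.7ptr.py:12: RuntimeWarning: invalid value encountered in scalar divide
  uv=[(u*w).sum()/w.sum(),(v*w).sum()/w.sum()];p=cast(s,uv,z)[0,:2];q=p-c
```

View pics/f1z.png

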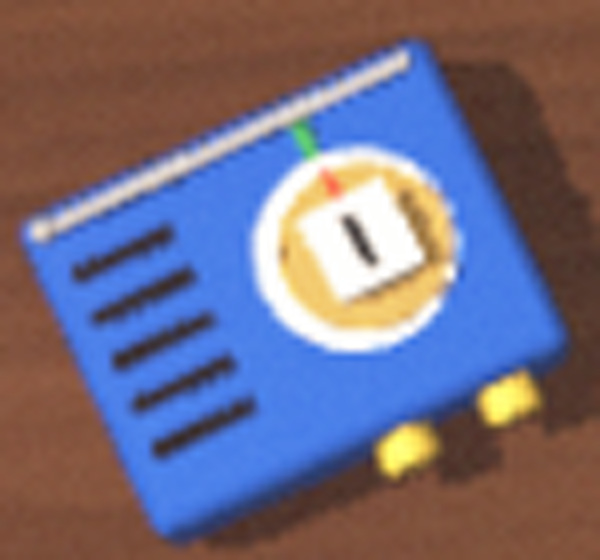

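View pics/f1.png

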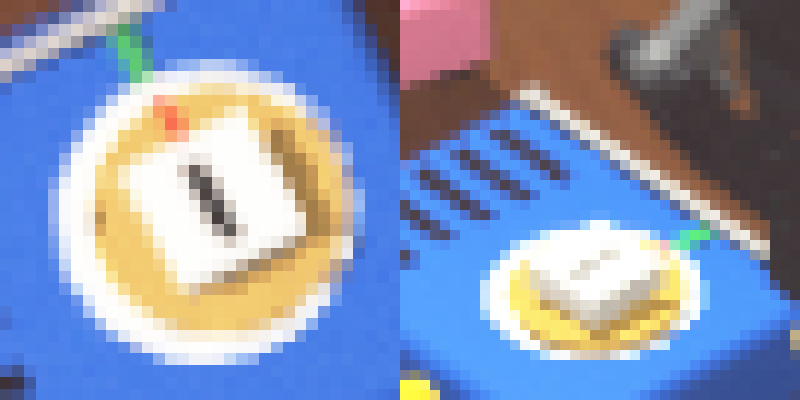

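```bash
cat > ang.py <<'E'
import sys
from h import *
d=load(f"/tmp/{sys.argv[1]}_t.npz");im=d["pixels"].astype(float);g=im.mean(2);b,gr,r=im[...,0],im[...,1],im[...,2]
def pca(w,x0,y0,z):
    v,u=np.mgrid[y0:y0+w.shape[0],x0:x0+w.shape[1]];X=cast(d,np.c_[u.ravel(),v.ravel()],z)[:,:2];w=w.ravel()
    c=(X*w[:,None]).sum(0)/w.sum();C=((X-c)*w[:,None]).T@(X-c)/w.sum();e,V=np.linalg.eigh(C)
    return c,np.degrees(np.arctan2(*V[::-1,1]))%180,np.sqrt(12*e)*1000
x0,y0,x1,y1=276,210,284,220
w=np.clip(245-g[y0:y1,x0:x1],0,None);print("slot",pca(w,x0,y0,.054))
# boss: upsampled threshold of white top, contour -> minAreaRect in world
k=8;x0,y0,x1,y1=268,202,292,228
up=cv2.resize(im[y0:y1,x0:x1],None,fx=k,fy=k,interpolation=cv2.INTER_CUBIC).clip(0,255)
m=((up.min(2)>180)).astype(np.uint8)
n,l,st,ce=cv2.connectedComponentsWithStats(m);i=l[int((215-y0)*k),int((274.5-x0)*k)]
cx,cy=int((279.5-x0)*k),int((219-y0)*k)
i=l[cy,cx] 
mm=cv2.morphologyEx((l==i).astype(np.uint8),cv2.MORPH_OPEN,np.ones((25,25)))
v,u=np.nonzero(mm);X=cast(d,np.c_[(u+.5)/k-.5+x0,(v+.5)/k-.5+y0],.054)[:,:2];print("boss",rect(X),i,st[i,4])
# red, green
S=np.s_[198:232,262:296]
wr=np.clip(r[S]-gr[S]-60,0,None);wg=np.clip(gr[S]-np.maximum(r[S],.85*b[S])-15,0,None)
cb=rect(X)[0]
for nm,w,z in(("red",wr,.0445),("green",wg,.0405)):
    c,a,s=pca(w,262,198,z);q=c-cb;print(nm,c.round(4),"r",np.hypot(*q).round(4),"ang from boss",np.degrees(np.arctan2(q[1],q[0])).round(1),"pca",a.round(1),s.round(1))
# lid edges
t=load("/tmp/top0.npz");P=cloud(t);hsv=cv2.cvtColor(t["pixels"],cv2.COLOR_BGR2HSV)
# antenna line
wa=((hsv[...,1]<90)&(hsv[...,2]>140)).astype(float);wa[:, :232]=0;wa[:,290:]=0;wa[:188]=0;wa[216:]=0
v,u=np.nonzero(wa);k=(v<213-.44*(u-240)+3)&(v>213-.44*(u-240)-6);X=cast(t,np.c_[u[k],v[k]],.043)[:,:2].astype(np.float32)
f=cv2.fitLine(X,cv2.DIST_HUBER,0,.01,.01).ravel();print("antenna dir",np.degrees(np.arctan2(f[1],f[0]))%180,k.sum(),np.ptp(u[k]))
B=((hsv[...,0]>100)&(hsv[...,0]<125)&(hsv[...,1]>120)&(np.abs(P[...,2]-.04)<.007)).astype(np.uint8);B[:,:232]=0;B[:,308:]=0;B[:185]=0;B[256:]=0
B=cv2.morphologyEx(B,cv2.MORPH_CLOSE,np.ones((25,25)))
v,u=np.nonzero(B);X=cast(t,np.c_[u,v],.04)[:,:2];print("lid",rect(X))
C=np.cov(X.T);e,V=np.linalg.eigh(C);print("lid pca x-axis",np.degrees(np.arctan2(V[1,0],V[0,0]))%180,np.sqrt(12*e))
E
python3 ang.py f1
```

```text
slot (array([0.51079267, 0.19464644]), np.float64(24.773361156450704), array([ 4.91461664, 17.48403418]))
boss (array([0.51087625, 0.19460344]), array([29.95784569, 30.26728821]), 21.604734420776367) 2 8357
red [0.5311 0.2025] r 0.0217 ang from boss 21.5 pca 27.4 [3.6 7.5]
green [0.5466 0.2098] r 0.0389 ang from boss 23.1 pca 18.3 [ 3.6 12. ]
antenna dir 110.1566 137 48
lid (array([0.49940402, 0.2160851 ]), array([107.25128174, 138.19546509]), 21.23804473876953)
lid pca x-axis 21.767937728782044 [0.1015512  0.13841707]
```

Emit:
send_rows(
  translation=[
    [0.0075,-0.06,0],
    [0.0075,-0.12,0],
    [0.0075,-0.16,0],
    [0.0075,-0.167,0],
    [0.0075,-0.167,-0.015],
    [0.0075,-0.167,-0.015],
    [0.0075,-0.167,-0.015],
  ],
  angular=[
    [0,0,0.144],
    [0,0,0.144],
    [0,0,0.144],
    [0,0,0.144],
    [0,0,0.144],
    [0,0,0.144],
    [0,0,0.144],
  ],
)

```text
t: 14.95
tcp_pos: [0.5184, -0.171, 0.1364]
tcp_rot: [-3.141, 0.0, 0.468]
ft_force: [0.1, 0.2, -0.8]
finger_gap: 0.015
```

Run:
```python
from h import *
s=get("side");o=arm.get_obs();print(o["t"],o["tcp_pos"],o["tcp_rot"],o["ft_force"],o["finger_gap"])
im=cv2.resize(s["pixels"][190:270,320:400],None,fx=7,fy=7,interpolation=cv2.INTER_NEAREST)
cv2.imwrite("pics/h1.png",im)
```

```text
15.0 [ 0.51862949 -0.1713297   0.13673777] [-3.14132469e+00 -1.38512059e-04  4.67612682e-01] [ 0.61560262 -0.54832777 -0.08156309] 0.015433378088952598
```

View pics/h1.png

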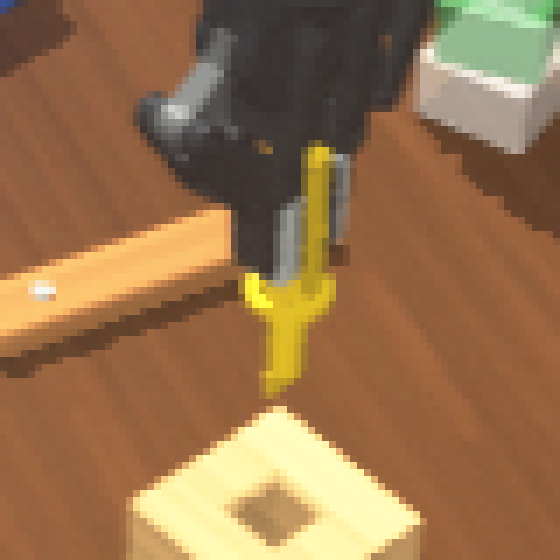

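Emit:
send_rows(
  translation=[
    [-0.0008,0,-0.02],
    [-0.0008,0,-0.04],
    [-0.0008,0,-0.06],
    [-0.0008,0,-0.06],
  ],
  angular=[
    [0,0,0],
    [0,0,0],
    [0,0,0],
    [0,0,0],
  ],
)

```text
t: 15.5
tcp_pos: [0.5167, -0.1715, 0.0757]
tcp_rot: [-3.139, 0.002, 0.467]
ft_force: [0.5, -0.1, -1.0]
finger_gap: 0.0154
```

Emit:
send_rows(
  translation=[
    [0,0,-0.02],
    [0,0,-0.033],
    [0,0,-0.039],
    [0,0,-0.039],
    [0,0,-0.039],
  ],
  angular=[
    [0,0,0],
    [0,0,0],
    [0,0,0],
    [0,0,0],
    [0,0,0],
  ],
)

```text
t: 16.12
tcp_pos: [0.5182, -0.1727, 0.0383]
tcp_rot: [3.141, -0.001, 0.466]
ft_force: [-0.1, -0.0, -0.6]
finger_gap: 0.0154
```

Run:
```python
from h import *
s=get("side");P=cloud(s);o=arm.get_obs();print(o["t"],o["tcp_pos"],o["tcp_rot"],o["ft_force"],o["finger_gap"])
im=cv2.resize(s["pixels"][205:280,320:400],None,fx=7,fy=7,interpolation=cv2.INTER_NEAREST)
cv2.imwrite("pics/h2.png",im)
print((P[256:268,350:370,2]*1000).astype(int))
```

```text
16.175 [ 0.51822215 -0.17274104  0.03833634] [ 3.14059720e+00 -8.48506013e-04  4.65990253e-01] [-0.0764419  -0.20117962 -0.39313628] 0.015525319197264116
[[53 50 89 88 88 94 97 94 91 92 92 89 82 80 75 75 51 51 54 51]
 [51 51 87 85 83 89 93 93 88 88 89 86 78 78 75 52 52 50 54 51]
 [54 53 82 80 84 86 90 88 86 86 85 81 74 74 71 53 52 49 48 51]
 [54 53 53 53 80 85 85 82 83 82 83 81 72 69 67 51 52 54 50 52]
 [52 54 53 54 59 60 83 79 80 83 79 73 67 64 61 59 51 51 51 49]
 [52 55 52 52 56 59 64 71 72 75 65 69 66 61 58 58 52 51 54 52]
 [54 55 51 50 56 59 58 60 60 63 66 63 64 60 59 57 55 52 50 50]
 [54 52 52 46 59 58 58 55 57 62 64 64 58 58 58 60 52 50 54 51]
 [52 50 55 52 47 54 59 59 58 59 61 57 58 56 58 55 52 50 54 50]
 [53 52 50 52 55 50 56 58 58 57 54 59 56 59 53 54 54 51 50 51]
 [53 50 52 50 53 51 51 58 54 55 55 56 56 52 51 51 52 52 52 50]
 [52 52 54 50 54 54 50 51 42 47 40 53 51 53 53 52 52 55 50 51]]
```

View pics/h2.png

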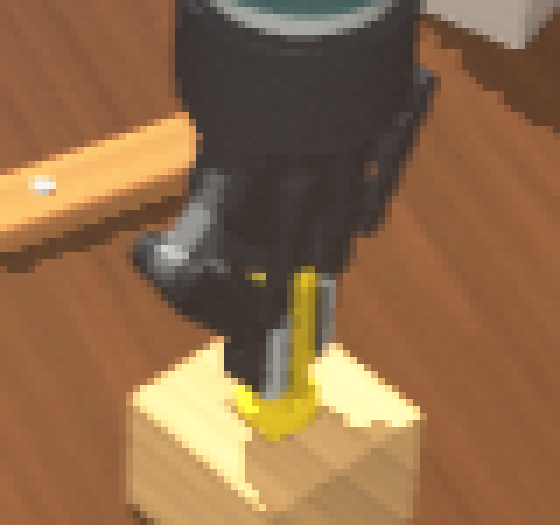

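Emit:
send_rows(
  translation=[
    [0,0.001,-0.0015],
    [0,0.001,-0.0022],
    [0,0.001,-0.0022],
  ],
  angular=[
    [0,0,0],
    [0,0,0],
    [0,0,0],
  ],
)

```text
t: 16.55
tcp_pos: [0.5178, -0.1714, 0.0359]
tcp_rot: [3.141, -0.0, 0.466]
ft_force: [-0.0, 0.5, 3.3]
finger_gap: 0.0152
```

Emit:
send_rows(
  translation=[
    [0,0,0],
    [0,0,0],
    [0,0,0],
    [0,0,0],
    [0,0,0],
    [0,0,0],
    [0,0,0],
  ],
  angular=[
    [0,0,0],
    [0,0,0],
    [0,0,0],
    [0,0,0],
    [0,0,0],
    [0,0,0],
    [0,0,0],
  ],
  fingers=1.0,
)

```text
t: 17.42
tcp_pos: [0.5177, -0.1715, 0.0355]
tcp_rot: [3.142, -0.0, 0.466]
ft_force: [-0.3, -0.6, 0.7]
finger_gap: 0.0853
```

Emit:
send_rows(
  translation=[
    [0,0,0.02],
    [0,0,0.06],
    [0,0,0.12],
    [0,0,0.17],
    [0.0,-0.06,0.17],
    [-0.06,-0.12,0.17],
    [-0.12,-0.18,0.17],
    [-0.12,-0.2,0.17],
    [-0.12,-0.2,0.17],
  ],
  angular=[
    [0,0,0],
    [0,0,0],
    [0,0,0],
    [0,0,0],
    [0,0,0],
    [0,0,0],
    [0,0,0],
    [0,0,0],
    [0,0,0],
  ],
)

```text
t: 18.55
tcp_pos: [0.3953, -0.3751, 0.2054]
tcp_rot: [3.14, 0.001, 0.46]
ft_force: [0.1, 0.9, 0.1]
finger_gap: 0.0853
```

```bash
python3 look.py k1; python3 ang.py k1; sed -i 's#/tmp/{n}0.npz#/tmp/k1_{n[0]}.npz#' m.py; python3 m.py | egrep "standtop|handle|flange"
python3 - <<'E'
from h import *
s=load("/tmp/k1_s.npz");t=load("/tmp/k1_t.npz")
a=cv2.resize(t["pixels"][165:235,390:460],(400,400),interpolation=cv2.INTER_CUBIC);b=cv2.resize(s["pixels"][220:300,320:400],(400,400),interpolation=cv2.INTER_CUBIC)
cv2.imwrite("pics/k1z.png",np.hstack([a,b]));cv2.imwrite("pics/k1full.png",s["pixels"])
E
```

```text
18.75 [ 0.39820321 -0.37052342  0.20542502] [-3.14091781e+00 -5.99481911e-04  4.66854588e-01] F [0.04 0.11 0.08] [0.51 0.5  0.29] M [ 0.009 -0.027 -0.   ] 0.08510270089991635
slot (array([0.51082231, 0.19465434]), np.float64(24.491599485265112), array([ 4.65706732, 16.85677304]))
boss (array([0.51086401, 0.19464371]), array([30.39670753, 30.60816002]), 22.086830139160156) 2 8577
red [0.5311 0.2026] r 0.0217 ang from boss 21.4 pca 26.9 [3.5 7.2]
green [0.5467 0.2099] r 0.0389 ang from boss 23.0 pca 18.5 [ 3.6 12.1]
antenna dir 110.1566 137 48
lid (array([0.49940402, 0.2160851 ]), array([107.25128174, 138.19546509]), 21.23804473876953)
lid pca x-axis 21.767937728782044 [0.1015512  0.13841707]
top standtop px 679 uv 427.9 198.7 cen [ 0.5158 -0.1715] mean [ 0.5143 -0.1701] size [70.2 71. ] ang 18.5 depthz [0.049 0.052 0.055] depthxy [ 0.5111 -0.168 ]
top handletop px 46 uv 433.8 191.9 cen [ 0.5155 -0.1711] mean [ 0.5155 -0.1714] size [15.4 16.4] ang 28.2 depthz [0.11  0.114 0.116] depthxy [ 0.515  -0.1711]
top flange none
side standtop px 264 uv 362.3 269.8 cen [ 0.5233 -0.1872] mean [ 0.5175 -0.1948] size [73.6 47.1] ang 18.7 depthz [0.049 0.052 0.054] depthxy [ 0.5108 -0.1951]
side handletop px 1411 uv 354.7 253.1 cen [ 0.4957 -0.2252] mean [ 0.4973 -0.1918] size [171.9 107.7] ang 66.9 depthz [0.281 0.344 0.392] depthxy [ 0.3882 -0.3952]
side flange px 28 uv 356.9 264.2 cen [ 0.5119 -0.1779] mean [ 0.5115 -0.1776] size [12.  17.4] ang 24.5 depthz [0.053 0.057 0.06 ] depthxy [ 0.5119 -0.1778]
```

View pics/k1z.png

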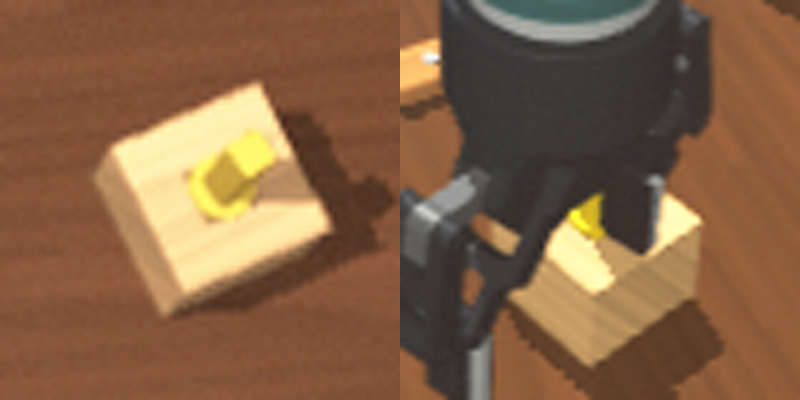

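View pics/k1full.png

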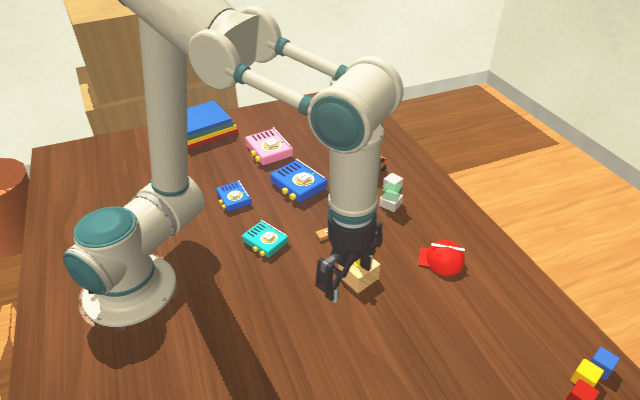

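```bash
python3 -c "
from bench import arm
print(arm.get_obs()['dq'].round(3)); print(arm.hand_in())"
```

```text
[ 0.016 -0.003  0.001 -0.002 -0.002 -0.001]
the job is handed in; nothing more can be done
None
```

I took the tuning tool from its stand, seated it in the blue radio's trimmer, turned the pointer to the green mark and put the tool back in the stand. I handed the job in at about 19 s; no verdict was reported.

**Seating and turning:** The blade tip was about 6 mm below the trimmer's rest height, with contact force near zero. While turning, side force stayed under about 3 N. The tool yaw went from 1.40 to 0.23 rad, and I checked the result with the tool lifted clear.

**Last checks in the top picture:**

| Check | Measured |
|---|---|
| Boss edges | 21.6–22.1° |
| Red pointer | 21.4–21.5° |
| Radio's own x direction | 20.2–21.8° |
| Tool handle from the stand's centre | within about 1 mm |
| Handle top | 0.114 m, as it should be when fully down |
| Gripper | open and clear of everything |

The pointer error is therefore about 1° or less by the boss and pointer, against the allowed 4.6°.

**Disagreements:**
- **Slot angle:** the dark slot read 24.5–24.8°, about 3° more than the boss and pointer, though still within tolerance.
- **Gripper height:** the reported gripper height was about 35 mm below where the fingertips appeared in the depth pictures. I used the pictures for the grasp height.
- **Camera offset:** the two cameras differed by 2–4 mm in absolute position. I lined up over the slot by comparing tool and boss within each view.
- **Last side view:** the arm blocked most of the stand there, so the final check of the tool rests on the top view.

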